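# Fetch the rear setting ring

### The arm

A 6-joint arm with a two-finger parallel gripper is mounted at the origin on a cart in front of the work surface, level with it; the furniture and walls round the work are solid. World frame = base frame: x ahead of the robot, y to its left, z up, the work surface at z = 0. Lengths are in mm, angles in rad, forces in N, time in s.
With the tool pointing down it reaches from about 275 to 850 mm from the base axis. Payload 5.2 kg.
Tool frame: the origin (TCP) lies midway between the tips of the shut fingers; the grasp point (between the pads) lies 19 mm behind it (robot.hold_point_z is the distance from the TCP to the grasp point, in mm); z points along the fingers, y is the line along which they close (so a half turn about z gives the same grasp; the last joint's range is limited). The gripper opens to 85 mm and grips with 20 to 120 N. Pads are 22 mm wide; open, the fingers measure 114 mm over their backs; the gripper's body (76 mm by 85 mm) begins 54 mm behind the grasp point. The pads swing forward as they close: fully open they stand 13 mm farther back than shut.
Start: joints at [1.044, 0.259, 1.535, -0, 1.348, -0.203], TCP at [174.972, 521.43, 231.31] pointing down, gripper open.
Joint ranges: [-3.14, 3.14], [-0.91, 2.08], [0.19, 2.58], [-1.22, 4.36], [0.22, 2.71], [-3.12, 3.12]. Speed limits (rad/s): [2.57, 2.57, 3.14, 3.14, 3.14, 3.14].

### API

Orientations are given as a rotation vector (axis times angle).
In Python, from cell import robot, viewer, job gives the robot as it stands. The module is installed in compiled form; this text tells all that it offers.
- The arm moves only by the shell command python3 -m jog 'ROWS'. ROWS is JSON, a list of rows, each an object of numbers: "ax", "ay", "az": the turn, a rotation vector about the tool's x, y, z in degrees; "tx", "ty", "tz": the shift along the tool's x, y, z in cm; "grip": the finger opening in cm, from 0 to 8.54. A call has 1 to 5 rows; each row shifts and turns the commanded pose from where the row before left it, along the tool's axes as they then stand; what a row does not reach is not made up. A row lasts 1/12 s, in which the tool goes at most 41.7 mm and 7.16 degrees, less where a joint would pass 70% of its speed; a pose out of reach is approached as far as the arm can. A call is refused whole if a number of a shift passes 4.17 or a number of a turn 7.16, either way. A call with a gripper value outside its range is refused whole. The fingers move at their own pace and stop on an object; the grip force is fixed at half the most. Time passes only in rows, so rows that do not move let the fingers close. It gives the time, the measured TCP pose, the force, the opening and the grip force at its end, in the units of the state.
- robot.observe(): the state, without advancing time (a new reading comes with each control period).
- viewer.capture(name): name is "scene" or "top" or "wrist"; returns a dict with "color" (400x640x3 uint8, blue, green, red), "camera_matrix" (3x3 intrinsics, pixels), "eye" and "rotation" of the camera in the world. Camera axes: x right, y down, z forward; pixel columns grow to the right and rows downward; lengths in mm; the calibration is good to about 2 mm. A picture is of the moment at which its call begins. There is no depth.
- job.job_done(): hands the job in; it is judged then, once.
The state is a dict: "clock": time; "joint_pos": joint angles; "qd": joint speeds; "joint_efforts": joint torques, N m; "tcp_pos": TCP position; "ee_rot": TCP orientation; "ft_force": force on the tool from outside, world axes, zero at the start; "wrist_torque": the same for the moment, N m; "opening": finger opening in mm; "gripper_force": force on a finger pad.
Only numpy, scipy, OpenCV 4.12 (cv2) and the standard library are available. Lean on these libraries where they do the work, as an engineer would, in place of code of your own. Each camera call takes 0.05 s, during which the arm holds its last target. There are 200 camera calls.

### The job

Take the yellow-banded setting ring from the back of the full hook and push it onto the level gauge spindle, fully home against the spindle's shoulder; to get at it, first move the two rings in front of it, green and red, to the empty hook and leave them hanging there. These are precision parts: let no ring fall or come down to the bench, never press hard on the gauge (its spindle floats sideways, so feel for the nose gently), and leave the small things on the bench where they lie.

Things in the scene. Friction and masses are not known exactly. Their poses are not given: they have to be found in the camera images.
- full_hook: Fixed steel stand with one hook arm on which three rings hang. Origin: centre of the underside of its grey foot (120 x 86 x 15 mm) on the bench; z up; the arm points along its own -x. The arm is a level rod, 10 mm thick, axis 160 mm above the origin at y = 0, from a 30 mm back washer (front face at x = +18 mm) to x = -82 mm, where its end turns up. Post behind the washer: top at 173 mm.
- full_end (a point): Centre of the rounded end of full_hook's arm, turned as the stand: 88 mm along -x, 167 mm above the foot's underside. The end is 10 mm thick, so its extreme point is at x = -93 mm and its top at 172 mm. To pass it a ring's centre must be about 163 mm (within 2 mm) above the bench, 9 mm higher than when it hangs; at that height it slides level along the whole arm.
- spare_hook: A second fixed stand exactly like full_hook (same frame, same sizes), its arm empty.
- spare_end (a point): Centre of the rounded upturned end of spare_hook's arm, as full_end is on full_hook.
- gauge: Fixed gauge stand: grey foot 130 x 100 mm, white housing 74 mm wide behind x = +15 mm, top at 172 mm. On its front a cross slide carries a level steel spindle. Origin: on the bench, 8 mm behind the shoulder disc's face, on the centre line; z up; the spindle points along its own -x, axis 140 mm above the bench. It cannot move along x or z but floats along y. Keep pushes on it well below 25 N.
- spindle_nose (a point): Fixed point of the gauge where the nose of the spindle is when the float is centred: x = -42 mm, y = 0, z = 140 mm in the gauge's frame. The real nose may stand anywhere up to 13 mm to either side of it along the gauge's y: not measured, to be felt or seen. Spindle 20 mm in diameter, 34 mm long; its first 2.5 mm taper down to 17.5 mm at the nose, so a bore within about 2 mm of its axis catches.
- ring_home (a point): Fixed point of the gauge: where the centre of a ring that is home would be with the float centred, on the axis 10 mm in front of the 36 mm shoulder disc (x = -18 mm, y = 0, z = 140 mm in the gauge's frame). The float stays where it is left, slides under about 1.5 N and follows a ring that has caught the taper. A released ring hangs with its centre 1 mm below this height.
- yellow_ring: Steel setting ring with a yellow band, rearmost on the full hook: outside diameter 50 mm, bore 22 mm, 20 mm thick, about 0.22 kg. Origin at its centre; its own x is the bore axis. Grip across the outside diameter. Hangs at x = +4 mm, z = 154 mm in the stand's frame, the others at x = -21 and -46 mm, 5 mm free between rings: set wide pads a few mm toward the front.
- green_ring: The same ring with a green band; hangs in the middle or at the front of the full hook.
- red_ring: The same ring with a red band; hangs in the other of those two places.
- loupe: Black loupe standing on the bench, 37 mm in diameter, 34 mm high; origin under its centre. Bystander.
- reticle_plate: Alloy frame with a glass reticle lying on the bench, 30 x 62 x 8 mm; origin under its centre. Bystander.
- tweezers: Black tweezers lying on the bench, 10 x 130 x 7 mm; origin under their centre. Bystander.

How it is judged (in metres and radians):
On the way:
1. the green and the red ring both hang released on the spare hook, the yellow one still on the full hook (x of green_ring in the frame of spare_hook between -0.082 and 0.012 m and y of green_ring in the frame of spare_hook between -0.007 and 0.007 m and z of green_ring in the frame of spare_hook between 0.149 and 0.159 m and angle between the x axis of each of green_ring, red_ring and the x axis of spare_hook, either way round below 0.3 rad and linear speed of each of green_ring, red_ring below 0.02 m/s and x of red_ring in the frame of spare_hook between -0.082 and 0.012 m and y of red_ring in the frame of spare_hook between -0.007 and 0.007 m and z of red_ring in the frame of spare_hook between 0.149 and 0.159 m and contact force between each of green_ring, red_ring and the fingers below 0.1 N and x of yellow_ring in the frame of full_hook between -0.082 and 0.012 m and y of yellow_ring in the frame of full_hook between -0.007 and 0.007 m and z of yellow_ring in the frame of full_hook between 0.149 and 0.159 m and angle between the x axis of yellow_ring and the x axis of full_hook, either way round below 0.3 rad), for 0.2 s.
At the end, for the whole second after the job is handed in: Yellow ring on the spindle, home at the shoulder: centre within 2 mm of x = -18 mm, axis within 0.08 rad of the gauge's x. Green and red rings hang on the spare hook between washer and upturned end, within 5 mm in height, 7 mm sideways, 0.3 rad. All at rest (x of yellow_ring in the frame of gauge between -0.02 and -0.016 m and y of yellow_ring in the frame of gauge between -0.017 and 0.017 m and z of yellow_ring in the frame of gauge between 0.136 and 0.142 m and angle between the x axis of yellow_ring and the x axis of gauge, either way round below 0.08 rad and linear speed of each of yellow_ring, green_ring, red_ring below 0.02 m/s and x of green_ring in the frame of spare_hook between -0.082 and 0.012 m and y of green_ring in the frame of spare_hook between -0.007 and 0.007 m and z of green_ring in the frame of spare_hook between 0.149 and 0.159 m and angle between the x axis of each of green_ring, red_ring and the x axis of spare_hook, either way round below 0.3 rad and x of red_ring in the frame of spare_hook between -0.082 and 0.012 m and y of red_ring in the frame of spare_hook between -0.007 and 0.007 m and z of red_ring in the frame of spare_hook between 0.149 and 0.159 m); the robot touches nothing.
It fails at once if a ring falls: its centre comes below 95 mm above the bench (height (world z) of any of yellow_ring, green_ring, red_ring below 0.095 m).
It fails at once if anything presses on the gauge or its spindle with more than 25 N (contact force between anything else and gauge above 25 N).
It fails at once if loupe, reticle plate or tweezers are moved by more than 15 mm (distance of any of loupe, reticle_plate, tweezers from where it was at the start of the episode above 0.015 m).
It also fails if it takes over 72 s, if anything falls off the work surface, if the arm or the gripper's body presses on something with over 40 N, if the wrist force passes 120 N, or if a joint passes its speed limit or range.

## Working session

There is one attempt and no reset: what is moved stays moved. The work goes in short steps, Python scripts to look and compute and a shell command to move; the robot and the scene stay as the last step left them, time stands still between calls to the robot, and variables do not carry over. Pictures are saved under pics/ and viewed, at most 10 in all, crops included, and the job is handed in when it is done.

```bash
mkdir -p pics; ls; python3 - <<'E'
from cell import robot, viewer
import cv2, pickle, numpy as np
for n in("scene","top"):
    c=viewer.capture(n); pickle.dump(c,open(f'{n}.pkl','wb')); cv2.imwrite(f'pics/{n}0.png',c['color'])
    print(n,np.round(c['eye'],1),np.round(c['rotation'],4).tolist(),np.round(c['camera_matrix'],1).tolist())
s=robot.observe();print(s['clock'],s['ee_rot'],s['tcp_pos'],s['ft_force'],s['opening'])
E
```

```text
pics
scene [-69.7 506.7 467.8] [-0.9322, 2.1324, -1.3916] [[405.6, 0.0, 323.7], [0.0, 405.6, 199.4], [0.0, 0.0, 1.0]]
top [334.3 -29.2 940.5] [-2.0985, 2.142, -0.1778] [[393.1, 0.0, 317.0], [0.0, 393.1, 197.7], [0.0, 0.0, 1.0]]
0.1 [-5.06289258e-01 -3.09993126e+00  2.37024366e-03] [174.73235579 521.03145706 230.57126936] [ 0.55815619 -0.28450044 -0.91144671] 85.54590036470155
```

View pics/scene0.png

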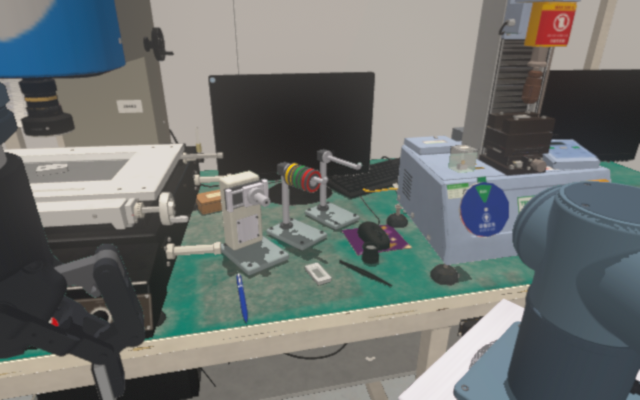

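View pics/top0.png

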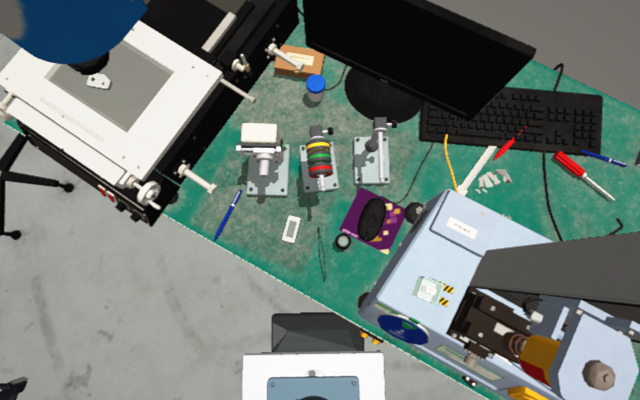

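The scene shows gauge (~250,215), full hook (~295,190; front to back red, green, yellow) and empty spare hook (~335,190). In the top view they are at (265,165), (318,160) and (372,155). I'll zoom in for pixel measurements.

```bash
cat > h.py <<'E'
import numpy as np, cv2, pickle
from scipy.spatial.transform import Rotation as R
def load(n): return pickle.load(open(n+'.pkl','rb'))
def Rm(c): return R.from_rotvec(c['rotation']).as_matrix() if np.size(c['rotation'])==3 else np.array(c['rotation'])
def ray(c,u,v):
    d=Rm(c)@np.linalg.inv(c['camera_matrix'])@[u,v,1]; return np.array(c['eye']),d/np.linalg.norm(d)
def onz(c,u,v,z):
    e,d=ray(c,u,v); return e+d*(z-e[2])/d[2]
def tri(rs):
    A=sum(np.eye(3)-np.outer(d,d) for e,d in rs); b=sum((np.eye(3)-np.outer(d,d))@e for e,d in rs); return np.linalg.solve(A,b)
def proj(c,p):
    q=np.array(c['camera_matrix'])@(Rm(c).T@(np.array(p)-c['eye'])); return q[:2]/q[2]
E
python3 - <<'E'
from h import *
t=load('top'); s=load('scene')
a=cv2.resize(t['color'][115:215,230:400],None,fx=4.7,fy=4.7,interpolation=cv2.INTER_CUBIC)
b=cv2.resize(s['color'][145:275,215:370],None,fx=4.5,fy=4.5,interpolation=cv2.INTER_CUBIC)
print(a.shape,b.shape)
cv2.imwrite('pics/tc.png',a); cv2.imwrite('pics/sc.png',b)
E
```

```text
(470, 799, 3) (585, 698, 3)
```

View pics/tc.png

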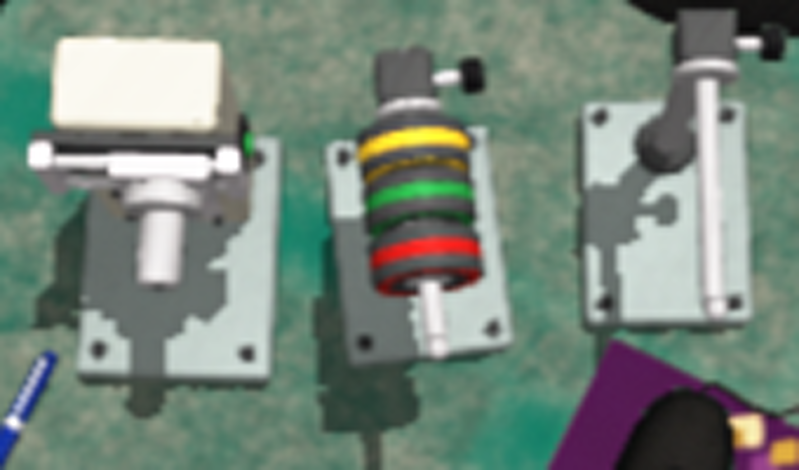

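View pics/sc.png

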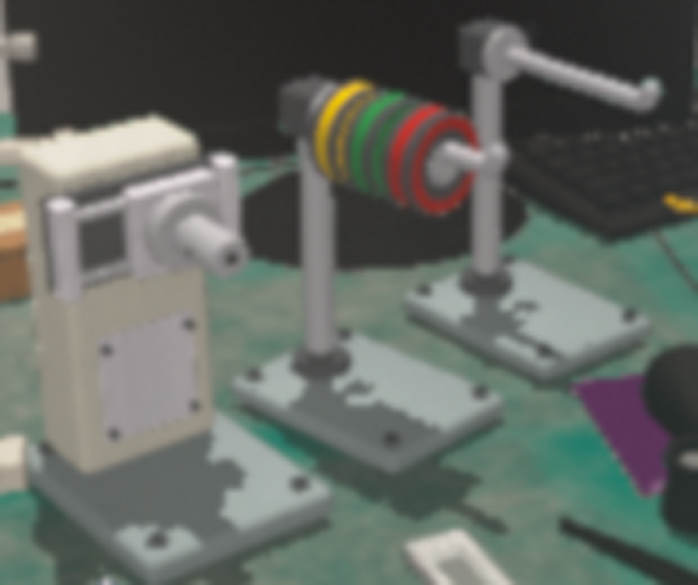

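Crops show: full-hook end at top-crop (437,348) and scene-crop (495,157); spare end at (713,308) and (650,92); spindle nose at (160,283) and (232,256). The rings run red, green, yellow from front to back. Next: stand poses.

```bash
cat > m.py <<'E'
from h import *
t=load('top'); s=load('scene')
T=lambda x,y:((x+.5)/4.7-.5+230,(y+.5)/4.7-.5+115); S=lambda x,y:((x+.5)/4.5-.5+215,(y+.5)/4.5-.5+145)
f=np.round
feet={'full':[(350,363),(510,345),(487,127),(328,143)],'spare':[(587,325),(750,323),(741,100),(583,103)],'gauge':[(80,380),(272,378),(282,138)]}
ends={'full':((437,348),(495,157)),'spare':((713,308),(650,92)),'gauge':((160,283),(232,256))}
for n in feet:
    P=[onz(t,*T(*q),15)[:2] for q in feet[n]]
    print(n,f(P,1).tolist())
    d1=P[1]-P[2]; ang=[np.arctan2(*(d[::-1])) for d in ([P[1]-P[2]]+([P[0]-P[3]] if len(P)>3 else []))]
    w=P[0]-P[1]; print(' -x dir deg',f(np.degrees(ang),2),'perp from front edge',f(np.degrees(np.arctan2(w[1],w[0]))+90,2),'len',f(np.linalg.norm(d1),1),'wid',f(np.linalg.norm(w),1))
    if len(P)>3: print(' centre',f(sum(P)/4,1))
    a,b=ends[n]; print(' end tri',f(tri([ray(t,*T(*a)),ray(s,*S(*b))]),1),'top onz167',f(onz(t,*T(*a),167),1))
# arm direction, spare rod
a,b=onz(t,*T(707,80),160),onz(t,*T(712.5,295),160); d=b-a; print('spare rod',f(np.degrees(np.arctan2(d[1],d[0])),2),f(a,1),f(b,1))
a,b=onz(t,*T(161,215),150),onz(t,*T(159.5,283),150); d=b-a; print('spindle',f(np.degrees(np.arctan2(d[1],d[0])),2),f(a,1),f(b,1))
E
python3 m.py
```

```text
full [[519.0, 12.6], [526.5, -69.3], [643.1, -60.6], [636.4, 22.6]]
 -x dir deg [-175.75 -175.15] perp from front edge 185.27 len 116.9 wid 82.3
 centre [581.3 -23.7]
 end tri [495.6 -30.6 165.8] top onz167 [494.3 -31.5 167. ]
spare [[536.1, -109.0], [535.3, -192.2], [654.6, -193.8], [655.0, -111.2]]
 -x dir deg [179.27 178.93] perp from front edge 179.43 len 119.4 wid 83.2
 centre [ 595.2 -151.5]
 end tri [ 509.7 -149.8  166.2] top onz167 [ 509.2 -150.   167. ]
gauge [[513.2, 150.9], [512.0, 52.6], [639.7, 46.6]]
 -x dir deg [177.33] perp from front edge 179.34 len 127.8 wid 98.3
 end tri [532.7  91.9 140.6] top onz167 [525.6  87.3 167. ]
spare rod 178.65 [ 614.  -153.5  160. ] [ 516.5 -151.2  160. ]
spindle 179.08 [560.8  89.6 150. ] [529.8  90.1 150. ]
```

```bash
cat > go.py <<'E'
import sys; from cell import robot; from h import *
# usage: go.py x y z yawdeg(of stand x) -> remaining shift in present tool axes (cm) and turn (deg)
def go(x,y,z,yaw):
    o=robot.observe(); r=R.from_rotvec(o['ee_rot']); m=r.as_matrix(); p=np.array(o['tcp_pos'])
    best=None
    for k in(0,180):
        a=np.radians(yaw+k); g=np.array([[np.cos(a),np.sin(a),0],[np.sin(a),-np.cos(a),0],[0,0,-1]]).T
        dr=np.degrees((r.inv()*R.from_matrix(g)).as_rotvec())
        if best is None or np.linalg.norm(dr)<np.linalg.norm(best[0]): best=(dr,k)
    d=np.array([x,y,z])-p
    g=R.from_rotvec(np.radians(best[0])); 
    print('t',round(o['clock'],2),'p',np.round(p,1),'j',np.round(o['joint_pos'],2),'F',np.round(o['ft_force'],1),'open',round(o['opening'],1),'grip',np.round(o['gripper_force'],1))
    print(' shift now-axes cm',np.round(m.T@d/10,2),' turned-axes cm',np.round((r*g).as_matrix().T@d/10,2),' turn deg',np.round(best[0],2),'k',best[1],'xdir',np.round(m[:,0],3))
if __name__=='__main__': go(*map(float,sys.argv[1:5]))
E
python3 go.py 350 -27 330 4.8; python3 - <<'E'
from h import *
t=load('top')
for uv in [(150,190),(215,185),(250,98),(95,80),(0,110),(160,200)]: print(uv,[np.round(onz(t,*uv,z)[:2]).tolist() for z in (150,300)])
E
```

```text
t 0.1 p [174.7 521.  230.6] j [ 1.04  0.26  1.54  0.    1.35 -0.2 ] F [ 0.6 -0.3 -0.9] open 85.5 grip 0.0
 shift now-axes cm [-34.05 -46.39  -9.88]  turned-axes cm [-12.88 -56.08  -9.94]  turn deg [ -0.09  -0.04 -23.35] k 180 xdir [-0.948  0.318  0.   ]
(150, 190) [[503.0, 325.0], [471.0, 258.0]]
(215, 185) [[511.0, 190.0], [477.0, 149.0]]
(250, 98) [[700.0, 120.0], [631.0, 92.0]]
(95, 80) [[751.0, 460.0], [672.0, 367.0]]
(0, 110) [[687.0, 661.0], [620.0, 530.0]]
(160, 200) [[482.0, 303.0], [454.0, 240.0]]
```

```bash
python3 -m jog '[{"tx":-1.1,"ty":-3.4,"tz":-2,"grip":8.5},{"tx":-1.1,"ty":-3.4,"tz":-2},{"tx":-1.1,"ty":-3.4,"tz":-2},{"tx":-1.1,"ty":-3.4,"tz":-2},{"tx":-1.1,"ty":-3.4,"tz":-2}]'
python3 go.py 350 -27 300 4.8
```

```text
t 0.1 p [174.7 521.  230.6] j [ 1.04  0.26  1.54  0.    1.35 -0.2 ] F [ 0.6 -0.3 -0.9] open 85.5 grip 0.0
 shift now-axes cm [-34.05 -46.39  -6.88]  turned-axes cm [-12.88 -56.08  -6.94]  turn deg [ -0.09  -0.04 -23.35] k 180 xdir [-0.948  0.318  0.   ]validation failed for argument at $[0]...
```

```bash
python3 -m jog '[{"ax":0,"ay":0,"az":0,"tx":-1.1,"ty":-3.4,"tz":-2,"grip":8.5},{"ax":0,"ay":0,"az":0,"tx":-1.1,"ty":-3.4,"tz":-2,"grip":8.5},{"ax":0,"ay":0,"az":0,"tx":-1.1,"ty":-3.4,"tz":-2,"grip":8.5},{"ax":0,"ay":0,"az":0,"tx":-1.1,"ty":-3.4,"tz":-2,"grip":8.5},{"ax":0,"ay":0,"az":0,"tx":-1.1,"ty":-3.4,"tz":-2,"grip":8.5}]'
python3 go.py 350 -27 300 4.8
```

```text
clock: 0.52
tcp_pos: [172.4, 341.0, 331.5]
ee_rot: [-0.505, -3.1, 0.002]
ft_force: [1.0, -0.6, 0.5]
opening: 85.0
gripper_force: 0.0
t 0.52 p [172.4 341.  331.5] j [ 0.81 -0.11  1.7  -0.    1.56 -0.44] F [ 1.  -0.6  0.5] open 85.0 grip 0.0
 shift now-axes cm [-28.53 -29.25   3.18]  turned-axes cm [-14.62 -38.16   3.15]  turn deg [ -0.07  -0.03 -23.31] k 180 xdir [-0.948  0.317  0.   ]
```

```bash
python3 -m jog '[{"ax":0,"ay":0,"az":0,"tx":-2.8,"ty":-2.9,"tz":0,"grip":8.5},{"ax":0,"ay":0,"az":0,"tx":-2.8,"ty":-2.9,"tz":0,"grip":8.5},{"ax":0,"ay":0,"az":0,"tx":-2.8,"ty":-2.9,"tz":0,"grip":8.5},{"ax":0,"ay":0,"az":0,"tx":-2.8,"ty":-2.9,"tz":0,"grip":8.5},{"ax":0,"ay":0,"az":0,"tx":-2.8,"ty":-2.9,"tz":0,"grip":8.5}]' >/dev/null
python3 -m jog '[{"ax":0,"ay":0,"az":0,"tx":-2.8,"ty":-2.9,"tz":0,"grip":8.5},{"ax":0,"ay":0,"az":0,"tx":-2.8,"ty":-2.9,"tz":0,"grip":8.5},{"ax":0,"ay":0,"az":0,"tx":-2.8,"ty":-2.9,"tz":0,"grip":8.5},{"ax":0,"ay":0,"az":0,"tx":-2.8,"ty":-2.9,"tz":0,"grip":8.5},{"ax":0,"ay":0,"az":0,"tx":-2.8,"ty":-2.9,"tz":0,"grip":8.5}]' >/dev/null
python3 -m jog '[{"ax":0,"ay":0,"az":-5.8,"tx":0,"ty":0,"tz":0,"grip":8.5},{"ax":0,"ay":0,"az":-5.8,"tx":0,"ty":0,"tz":0,"grip":8.5},{"ax":0,"ay":0,"az":-5.8,"tx":0,"ty":0,"tz":0,"grip":8.5},{"ax":0,"ay":0,"az":-5.9,"tx":0,"ty":0,"tz":0,"grip":8.5},{"ax":0,"ay":0,"az":0,"tx":0,"ty":0,"tz":0,"grip":8.5}]' >/dev/null
python3 go.py 533 -27.7 230 4.8
python3 - <<'E'
from cell import viewer
import cv2, pickle, numpy as np
c=viewer.capture('wrist'); pickle.dump(c,open('w1.pkl','wb')); cv2.imwrite('pics/w1.png',c['color']); print(c['eye'],c['rotation'],c['camera_matrix'])
E
```

```text
t 1.77 p [346.  -21.4 330.9] j [-0.39 -0.18  1.76 -0.    1.57 -2.04] F [ 0.4 -0.3 -0.3] open 85.0 grip 0.0
 shift now-axes cm [-18.59  -2.23  10.08]  turned-axes cm [-18.58  -2.19  10.09]  turn deg [ 0.03 -0.05  0.11] k 180 xdir [-0.996 -0.086  0.001]
[271.45776428 -28.17942325 473.5345383 ] [1.97535494 2.15318147 0.3241167 ] [[289.80155178   0.         320.40774761]
 [  0.         289.80155178 200.49652792]
 [  0.           0.           1.        ]]
```

View pics/w1.png

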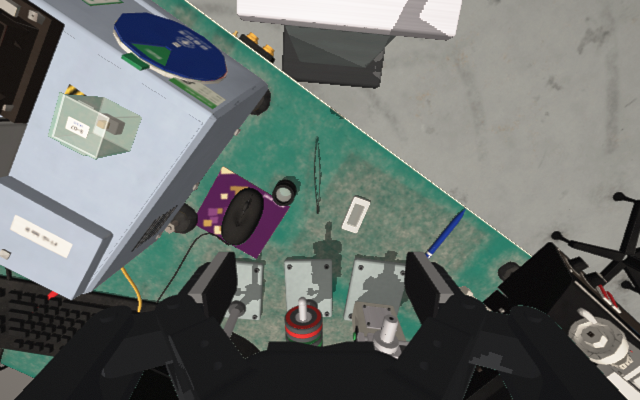

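The wrist view shows the full-hook end near (302,304), spindle nose near (389,322), and the spare stand at (236,300), partly hidden by a finger. Cross-checking those with my estimates:

```bash
python3 - <<'E'
from h import *
w=load('w1')
print(np.round(proj(w,(494.5,-31,167)),1),np.round(proj(w,(508.5,-150,167)),1),np.round(proj(w,(530,90,140)),1))
print(np.round(onz(w,302,304,167),1),np.round(onz(w,389,322,145),1))
i=cv2.resize(w['color'][250:360,200:420],None,fx=3.6,fy=3.6,interpolation=cv2.INTER_CUBIC); cv2.imwrite('pics/w1c.png',i)
E
```

```text
[302.6 299.1] [206.1 301.6] [390.  315.4]
[501.7 -31.3 167. ] [536.8  88.5 145. ]
```

View pics/w1c.png

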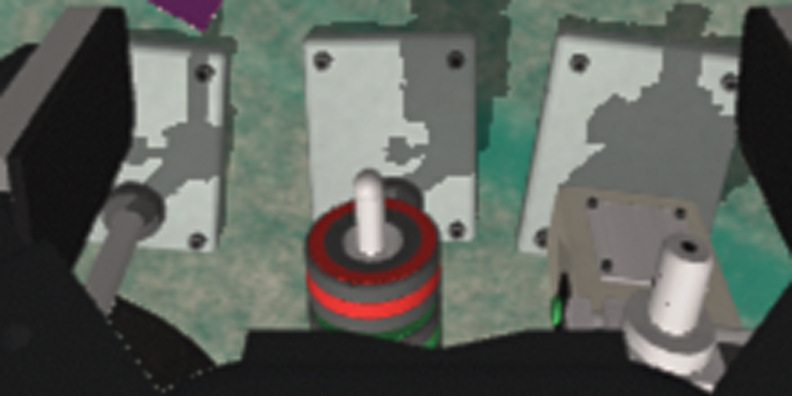

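Predicted and seen positions agree within about 1 px (end at (302,300), nose face at (391,318.6)). Moving above the red ring.

```bash
python3 -m jog '[{"ax":0,"ay":0,"az":0.1,"tx":-3.72,"ty":-0.44,"tz":1.6,"grip":8.5},{"ax":0,"ay":0,"az":0,"tx":-3.72,"ty":-0.44,"tz":1.6,"grip":8.5},{"ax":0,"ay":0,"az":0,"tx":-3.72,"ty":-0.44,"tz":1.6,"grip":8.5},{"ax":0,"ay":0,"az":0,"tx":-3.72,"ty":-0.44,"tz":1.6,"grip":8.5},{"ax":0,"ay":0,"az":0,"tx":-3.72,"ty":-0.44,"tz":1.6,"grip":8.5}]' >/dev/null
python3 -m jog '[{"ax":0,"ay":0,"az":0,"tx":0,"ty":0,"tz":0,"grip":8.5},{"ax":0,"ay":0,"az":0,"tx":0,"ty":0,"tz":0,"grip":8.5}]' >/dev/null
python3 go.py 533.9 -27.7 131 4.8
python3 - <<'E'
from h import *
t=load('top');s=load('scene');w=load('w1')
rs=[ray(w,391.1,318.6),ray(s,215+232/4.5-.4,145+256/4.5-.4)]
p=tri(rs);print('nose',p, onz(w,391.1,318.6,140),onz(s,215+232/4.5-.4,145+256/4.5-.4,140),onz(t,230+160.5/4.7-.4,115+283/4.7-.4,145))
hsv=cv2.cvtColor(t['color'],cv2.COLOR_BGR2HSV)
for n,lo,hi in(('red',(0,150,90),(8,255,255)),('green',(55,120,60),(85,255,255)),('yel',(20,150,100),(32,255,255))):
    m=cv2.inRange(hsv,lo,hi)[120:215,295:340]; y,x=np.nonzero(m); print(n,len(x),np.round(onz(t,295+x.mean(),120+y.mean(),175),1))
E
```

```text
t 2.4 p [533.6 -27.7 248. ] j [-0.26  0.22  1.54 -0.    1.38 -1.91] F [-0.5  0.4 -0.1] open 85.0 grip 0.0
 shift now-axes cm [-0.1  -0.03 11.7 ]  turned-axes cm [-0.03 -0.   11.7 ]  turn deg [ 0.12 -0.35 -0.27] k 180 xdir [-0.997 -0.079  0.006]
nose [534.30847146  91.91193283 140.51911083] [535.02396649  92.27100825 140.        ] [534.77828487  91.36399399 140.        ] [531.07013307  90.38604757 145.        ]
red 90 [534.6 -27.4 175. ]
green 297 [512.7 -20.3 175. ]
yel 105 [582.6 -23.4 175. ]
```

```bash
python3 -m jog '[{"ax":0.1,"ay":-0.3,"az":-0.3,"tx":0,"ty":0,"tz":2.9,"grip":8.5},{"ax":0,"ay":0,"az":0,"tx":0,"ty":0,"tz":2.9,"grip":8.5},{"ax":0,"ay":0,"az":0,"tx":0,"ty":0,"tz":2.9,"grip":8.5},{"ax":0,"ay":0,"az":0,"tx":0,"ty":0,"tz":2.9,"grip":8.5},{"ax":0,"ay":0,"az":0,"tx":0,"ty":0,"tz":0,"grip":8.5}]' >/dev/null
python3 go.py 533.9 -27.7 131 4.8; python3 - <<'E'
from cell import viewer
import cv2, pickle, numpy as np
c=viewer.capture('wrist'); pickle.dump(c,open('w2.pkl','wb'))
d=viewer.capture('scene'); pickle.dump(d,open('s2.pkl','wb'))
a=cv2.resize(d['color'][130:260,200:360],(738,600),interpolation=cv2.INTER_CUBIC); cv2.imwrite('pics/s2.png',a)
E
```

```text
t 2.82 p [529.4 -27.1 131.7] j [-0.26  0.31  1.72  0.    1.11 -1.92] F [-0.9  0.3 -0.5] open 85.3 grip 0.0
 shift now-axes cm [-0.45 -0.1   0.06]  turned-axes cm [-0.45 -0.1   0.07]  turn deg [ 0.06 -0.15  0.04] k 180 xdir [-0.996 -0.084  0.003]
```

View pics/s2.png

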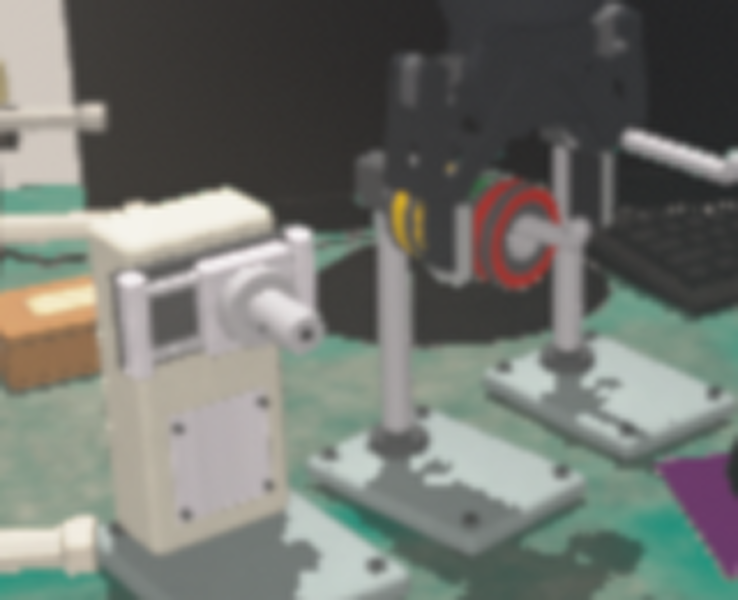

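The picture shows the fingers straddling the red ring with green and yellow clear behind them; I'll shift 4 mm forward and close.

```bash
python3 -m jog '[{"ax":0,"ay":0,"az":0,"tx":-0.4,"ty":-0.1,"tz":0.05,"grip":8.5},{"ax":0,"ay":0,"az":0,"tx":0,"ty":0,"tz":0,"grip":4.5},{"ax":0,"ay":0,"az":0,"tx":0,"ty":0,"tz":0,"grip":4.5},{"ax":0,"ay":0,"az":0,"tx":0,"ty":0,"tz":0,"grip":4.5},{"ax":0,"ay":0,"az":0,"tx":0,"ty":0,"tz":0,"grip":4.5}]'
python3 -m jog '[{"ax":0,"ay":0,"az":0,"tx":0,"ty":0,"tz":0,"grip":4.5},{"ax":0,"ay":0,"az":0,"tx":0,"ty":0,"tz":0,"grip":4.5},{"ax":0,"ay":0,"az":0,"tx":0,"ty":0,"tz":0,"grip":4.5}]'
python3 go.py 533 -27.7 131 4.8
```

```text
clock: 3.33
tcp_pos: [538.7, -29.0, 136.6]
ee_rot: [-0.135, 3.131, -0.004]
ft_force: [-1.2, 0.5, 6.1]
opening: 48.0
gripper_force: 60.5
clock: 3.58
tcp_pos: [538.7, -29.0, 136.6]
ee_rot: [-0.135, 3.131, -0.004]
ft_force: [-1.7, -0.4, 6.6]
opening: 48.2
gripper_force: 60.5
t 3.58 p [538.7 -29.  136.6] j [-0.26  0.32  1.7   0.    1.12 -1.92] F [-1.7 -0.4  6.6] open 48.2 grip 60.5
 shift now-axes cm [0.56 0.18 0.55]  turned-axes cm [0.56 0.18 0.56]  turn deg [-0.15  0.44  0.15] k 180 xdir [-0.996 -0.086 -0.008]
```

```bash
python3 -m jog '[{"ax":0,"ay":0,"az":0,"tx":0,"ty":0,"tz":-0.3,"grip":4.5},{"ax":0,"ay":0,"az":0,"tx":0,"ty":0,"tz":-0.3,"grip":4.5},{"ax":0,"ay":0,"az":0,"tx":0,"ty":0,"tz":0,"grip":4.5}]'
python3 -m jog '[{"ax":0,"ay":0,"az":0,"tx":0,"ty":0,"tz":0,"grip":4.5},{"ax":0,"ay":0,"az":0,"tx":0,"ty":0,"tz":0,"grip":4.5},{"ax":0,"ay":0,"az":0,"tx":0,"ty":0,"tz":0,"grip":4.5}]'
python3 go.py 495 -31 145.6 4.8
```

```text
clock: 3.83
tcp_pos: [538.0, -28.8, 141.3]
ee_rot: [-0.135, 3.133, -0.003]
ft_force: [0.4, -0.0, -2.5]
opening: 48.1
gripper_force: 62.0
clock: 4.08
tcp_pos: [537.6, -28.7, 140.5]
ee_rot: [-0.135, 3.134, -0.002]
ft_force: [0.2, -0.2, -2.7]
opening: 48.0
gripper_force: 62.0
t 4.08 p [537.6 -28.7 140.5] j [-0.26  0.31  1.7   0.    1.13 -1.92] F [ 0.2 -0.2 -2.7] open 48.0 grip 62.0
 shift now-axes cm [ 4.26  0.14 -0.53]  turned-axes cm [ 4.27  0.13 -0.51]  turn deg [-0.09  0.26  0.14] k 180 xdir [-0.996 -0.086 -0.004]
```

```bash
python3 -m jog '[{"ax":0,"ay":0.2,"az":0,"tx":0,"ty":0.1,"tz":-0.5,"grip":4.5},{"ax":0,"ay":0,"az":0,"tx":0,"ty":0,"tz":0,"grip":4.5},{"ax":0,"ay":0,"az":0,"tx":0,"ty":0,"tz":0,"grip":4.5},{"ax":0,"ay":0,"az":0,"tx":0,"ty":0,"tz":0,"grip":4.5}]'
python3 go.py 495 -31 145.6 4.8
```

```text
clock: 4.42
tcp_pos: [537.9, -27.8, 145.9]
ee_rot: [-0.136, 3.137, -0.003]
ft_force: [-0.6, -0.3, -2.4]
opening: 48.0
gripper_force: 62.2
t 4.42 p [537.9 -27.8 145.9] j [-0.26  0.31  1.69 -0.    1.14 -1.91] F [-0.6 -0.3 -2.4] open 48.0 grip 62.2
 shift now-axes cm [4.3  0.05 0.02]  turned-axes cm [4.3  0.04 0.03]  turn deg [-0.11  0.11  0.15] k 180 xdir [-0.996 -0.086 -0.002]
```

```bash
python3 -m jog '[{"ax":0,"ay":0,"az":0,"tx":1,"ty":0,"tz":0,"grip":4.5},{"ax":0,"ay":0,"az":0,"tx":1,"ty":0,"tz":0,"grip":4.5},{"ax":0,"ay":0,"az":0,"tx":0,"ty":0,"tz":0,"grip":4.5}]' | grep -E 'tcp|force'
python3 -m jog '[{"ax":0,"ay":0,"az":0,"tx":1,"ty":0,"tz":0,"grip":4.5},{"ax":0,"ay":0,"az":0,"tx":1,"ty":0,"tz":0,"grip":4.5},{"ax":0,"ay":0,"az":0,"tx":0,"ty":0,"tz":0,"grip":4.5}]' | grep -E 'tcp|force'
python3 go.py 495 -31 145.6 4.8
```

```text
tcp_pos: [515.0, -29.2, 145.3]
ft_force: [-0.5, -0.2, -3.5]
gripper_force: 62.2
tcp_pos: [495.4, -31.0, 145.5]
ft_force: [-0.3, 0.2, -2.9]
gripper_force: 62.2
t 4.92 p [495.4 -31.  145.5] j [-0.29  0.24  1.78 -0.    1.12 -1.94] F [-0.3  0.2 -2.9] open 48.0 grip 62.2
 shift now-axes cm [ 0.04  0.01 -0.01]  turned-axes cm [ 0.04  0.01 -0.01]  turn deg [-0.07 -0.03  0.14] k 180 xdir [-0.996 -0.086  0.   ]
```

```bash
python3 -m jog '[{"ax":0,"ay":0,"az":0,"tx":1.5,"ty":0,"tz":0,"grip":4.5},{"ax":0,"ay":0,"az":0,"tx":1.5,"ty":0,"tz":0,"grip":4.5},{"ax":0,"ay":0,"az":0,"tx":1.5,"ty":0,"tz":0,"grip":4.5},{"ax":0,"ay":0,"az":3,"tx":0,"ty":0,"tz":0,"grip":4.5},{"ax":0,"ay":0,"az":2.9,"tx":0,"ty":0,"tz":0,"grip":4.5}]' | grep -E 'tcp|force'
python3 go.py 455 -149.1 145.6 -1
```

```text
tcp_pos: [452.2, -35.2, 145.9]
ft_force: [-0.6, 0.0, -2.6]
gripper_force: 62.2
t 5.33 p [452.2 -35.2 145.9] j [-0.32  0.17  1.88 -0.    1.09 -1.87] F [-0.6  0.  -2.6] open 48.0 grip 62.2
 shift now-axes cm [ -0.5  -11.39   0.05]  turned-axes cm [ -0.48 -11.39   0.03]  turn deg [-0.09  0.12 -0.12] k 180 xdir [-1.     0.02  -0.002]
```

```bash
python3 -m jog '[{"ax":0,"ay":0.1,"az":-0.1,"tx":-0.1,"ty":-2.8,"tz":0,"grip":4.5},{"ax":0,"ay":0,"az":0,"tx":-0.1,"ty":-2.8,"tz":0,"grip":4.5},{"ax":0,"ay":0,"az":0,"tx":-0.1,"ty":-2.8,"tz":0,"grip":4.5},{"ax":0,"ay":0,"az":0,"tx":0,"ty":-2.9,"tz":0,"grip":4.5},{"ax":0,"ay":0,"az":0,"tx":0,"ty":0,"tz":0,"grip":4.5}]' | grep -E 'tcp|force'
python3 -m jog '[{"ax":0,"ay":0,"az":0,"tx":0,"ty":0,"tz":0,"grip":4.5},{"ax":0,"ay":0,"az":0,"tx":0,"ty":0,"tz":0,"grip":4.5}]' >/dev/null
python3 go.py 455 -149.1 145.6 -1
python3 - <<'E'
from h import *
from cell import viewer
c=viewer.capture('top'); pickle.dump(c,open('t3.pkl','wb'))
print(np.round(proj(c,(509,-150,167))))
cv2.imwrite('pics/t3.png',cv2.resize(c['color'][110:230,300:430],(650,600),interpolation=cv2.INTER_CUBIC))
E
```

```text
tcp_pos: [455.2, -153.2, 146.4]
ft_force: [0.4, -1.1, -1.3]
gripper_force: 62.6
t 5.92 p [ 454.  -147.9  145.7] j [-0.55  0.21  1.83 -0.    1.11 -2.1 ] F [ 0.5  1.1 -2.5] open 48.2 grip 62.6
 shift now-axes cm [-0.1  -0.12  0.01]  turned-axes cm [-0.1  -0.12  0.01]  turn deg [-0.05 -0.02  0.09] k 180 xdir [-1.     0.016  0.   ]
[381. 180.]
```

View pics/t3.png

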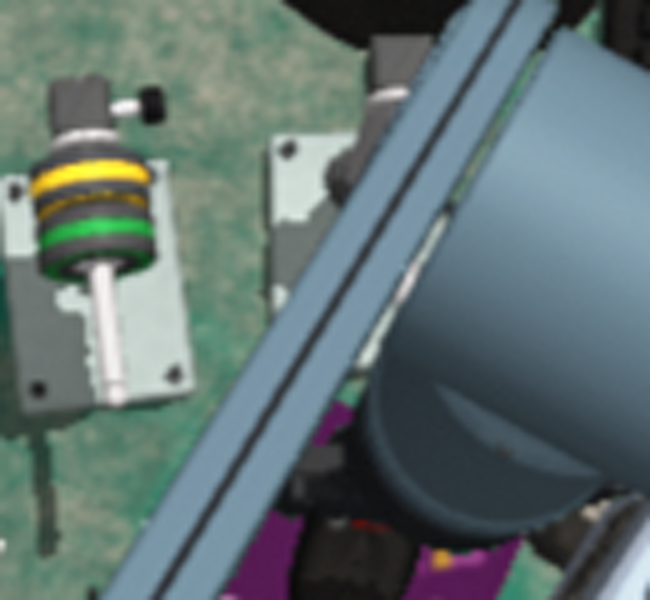

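Green and yellow stay on the full hook at crop (95,225) and (90,180), and red is in the gripper. Threading onto the spare arm.

```bash
python3 -m jog '[{"ax":0,"ay":0,"az":0,"tx":-1,"ty":-0.1,"tz":0,"grip":4.5},{"ax":0,"ay":0,"az":0,"tx":-1,"ty":0,"tz":0,"grip":4.5},{"ax":0,"ay":0,"az":0,"tx":-1,"ty":0,"tz":0,"grip":4.5},{"ax":0,"ay":0,"az":0,"tx":-1,"ty":0,"tz":0,"grip":4.5},{"ax":0,"ay":0,"az":0,"tx":0,"ty":0,"tz":0,"grip":4.5}]' | grep -E 'tcp|force'
python3 -m jog '[{"ax":0,"ay":0,"az":0,"tx":-1,"ty":0,"tz":0,"grip":4.5},{"ax":0,"ay":0,"az":0,"tx":-1,"ty":0,"tz":0,"grip":4.5},{"ax":0,"ay":0,"az":0,"tx":0,"ty":0,"tz":0,"grip":4.5}]' | grep -E 'tcp|force'
python3 go.py 590 -151.4 145.6 -1
```

```text
tcp_pos: [497.1, -149.8, 146.0]
ft_force: [1.0, 0.3, -2.4]
gripper_force: 62.6
tcp_pos: [516.5, -150.3, 146.0]
ft_force: [1.3, 0.8, -3.2]
gripper_force: 62.6
t 6.63 p [ 516.5 -150.3  146. ] j [-0.49  0.31  1.69 -0.    1.14 -2.05] F [ 1.3  0.8 -3.2] open 47.9 grip 62.6
 shift now-axes cm [-7.35  0.    0.05]  turned-axes cm [-7.35  0.02  0.04]  turn deg [-0.12  0.11  0.16] k 180 xdir [-1.     0.015 -0.002]
```

```bash
python3 -m jog '[{"ax":0,"ay":0.1,"az":0.1,"tx":-1,"ty":0,"tz":0,"grip":4.5},{"ax":0,"ay":0,"az":0,"tx":-1,"ty":0,"tz":0,"grip":4.5},{"ax":0,"ay":0,"az":0,"tx":-1.5,"ty":0,"tz":0,"grip":4.5},{"ax":0,"ay":0,"az":0,"tx":-1,"ty":0,"tz":0,"grip":4.5},{"ax":0,"ay":0,"az":0,"tx":0,"ty":0,"tz":0,"grip":4.5}]' | grep -E 'tcp|force'
python3 -m jog '[{"ax":0,"ay":0,"az":0,"tx":-1,"ty":0,"tz":0,"grip":4.5},{"ax":0,"ay":0,"az":0,"tx":-1,"ty":0,"tz":0,"grip":4.5},{"ax":0,"ay":0,"az":0,"tx":-0.7,"ty":0,"tz":0,"grip":4.5},{"ax":0,"ay":0,"az":0,"tx":0,"ty":0,"tz":0,"grip":4.5},{"ax":0,"ay":0,"az":0,"tx":0,"ty":0,"tz":0,"grip":4.5}]' | grep -E 'tcp|force'
python3 go.py 590 -151.4 136.8 -1
```

```text
tcp_pos: [561.7, -151.1, 145.9]
ft_force: [1.2, 0.1, -1.9]
gripper_force: 62.6
tcp_pos: [586.3, -151.2, 145.5]
ft_force: [0.1, -0.7, -3.2]
gripper_force: 62.6
t 7.47 p [ 586.3 -151.2  145.5] j [-0.44  0.42  1.51 -0.    1.21 -1.99] F [ 0.1 -0.7 -3.2] open 48.1 grip 62.6
 shift now-axes cm [-0.37 -0.02  0.87]  turned-axes cm [-0.37 -0.02  0.87]  turn deg [-0.08 -0.13  0.06] k 180 xdir [-1.     0.016  0.002]
```

```bash
python3 -m jog '[{"ax":0,"ay":0,"az":0,"tx":0,"ty":0,"tz":0.4,"grip":4.5},{"ax":0,"ay":0,"az":0,"tx":0,"ty":0,"tz":0.4,"grip":4.5},{"ax":0,"ay":0,"az":0,"tx":0,"ty":0,"tz":0.1,"grip":4.5},{"ax":0,"ay":0,"az":0,"tx":0,"ty":0,"tz":0,"grip":4.5},{"ax":0,"ay":0,"az":0,"tx":0,"ty":0,"tz":0,"grip":4.5}]' | grep -E 'tcp|force'
```

```text
tcp_pos: [586.0, -151.2, 136.7]
ft_force: [-1.3, 1.1, -1.4]
gripper_force: 62.6
```

```bash
python3 -m jog '[{"ax":0,"ay":0,"az":0,"tx":0,"ty":0,"tz":0,"grip":6},{"ax":0,"ay":0,"az":0,"tx":0,"ty":0,"tz":0,"grip":8},{"ax":0,"ay":0,"az":0,"tx":0,"ty":0,"tz":0,"grip":8.5},{"ax":0,"ay":0,"az":0,"tx":0,"ty":0,"tz":0,"grip":8.5},{"ax":0,"ay":0,"az":0,"tx":0,"ty":0,"tz":0,"grip":8.5}]' | grep -E 'tcp|force|open'
python3 -m jog '[{"ax":0,"ay":0,"az":0,"tx":0,"ty":0,"tz":-2,"grip":8.5},{"ax":0,"ay":0,"az":0,"tx":0,"ty":0,"tz":-3,"grip":8.5},{"ax":0,"ay":0,"az":0,"tx":0,"ty":0,"tz":-3,"grip":8.5},{"ax":0,"ay":0,"az":0,"tx":0,"ty":0,"tz":-2,"grip":8.5}]' | grep -E 'tcp|force|open'
python3 go.py 560 -26 237 4.8
python3 - <<'E'
from h import *
from cell import viewer
c=viewer.capture('scene'); pickle.dump(c,open('s4.pkl','wb'))
hsv=cv2.cvtColor(c['color'],cv2.COLOR_BGR2HSV)
for n,lo,hi in(('red',(0,150,60),(8,255,255)),('green',(55,120,60),(80,255,255)),('yel',(20,150,100),(32,255,255))):
    m=cv2.inRange(hsv,lo,hi)[150:215,270:360]; y,x=np.nonzero(m); print(n,len(x),270+np.median(x),150+np.median(y))
print(proj(c,(585,-151,154)),proj(c,(560,-26,154)))
E
```

```text
tcp_pos: [586.5, -151.3, 136.9]
ft_force: [-0.3, 0.3, 0.9]
opening: 85.1
gripper_force: 0.0
tcp_pos: [587.2, -151.4, 239.8]
ft_force: [0.1, -0.4, 1.2]
opening: 85.0
gripper_force: 0.0
t 8.63 p [ 587.2 -151.4  239.8] j [-0.43  0.35  1.38 -0.    1.4  -1.99] F [ 0.1 -0.4  1.2] open 85.0 grip 0.0
 shift now-axes cm [ 2.93 12.49  0.24]  turned-axes cm [ 1.66 12.72  0.28]  turn deg [-0.17  0.07 -5.75] k 180 xdir [-1.     0.017 -0.001]
red 91 334.0 161.0
green 48 299.5 172.0
yel 58 288.0 170.5
[336.1266815  162.09218786] [303.29013785 177.19114026]
```

```bash
python3 -m jog '[{"ax":0,"ay":0,"az":-5.7,"tx":0,"ty":0,"tz":0,"grip":8.5},{"ax":0,"ay":0,"az":0,"tx":0.4,"ty":3.2,"tz":0,"grip":8.5},{"ax":0,"ay":0,"az":0,"tx":0.4,"ty":3.2,"tz":0,"grip":8.5},{"ax":0,"ay":0,"az":0,"tx":0.4,"ty":3.2,"tz":0,"grip":8.5},{"ax":0,"ay":0,"az":0,"tx":0.4,"ty":3.1,"tz":0,"grip":8.5}]' >/dev/null
python3 -m jog '[{"ax":0,"ay":0,"az":0,"tx":0,"ty":0,"tz":0,"grip":8.5},{"ax":0,"ay":0,"az":0,"tx":0,"ty":0,"tz":0,"grip":8.5},{"ax":0,"ay":0,"az":0,"tx":0,"ty":0,"tz":0,"grip":8.5}]' >/dev/null
python3 go.py 559.5 -26.7 132 4.8
```

```text
t 9.35 p [560.2 -26.  236.7] j [-0.24  0.28  1.5  -0.    1.37 -1.9 ] F [-0.2  0.3  0. ] open 84.6 grip 0.0
 shift now-axes cm [ 0.06 -0.04 10.47]  turned-axes cm [ 0.08 -0.06 10.47]  turn deg [-0.12 -0.07 -0.01] k 180 xdir [-0.997 -0.083  0.001]
```

```bash
python3 -m jog '[{"ax":0,"ay":0,"az":0,"tx":0,"ty":0,"tz":2.6,"grip":8.5},{"ax":0,"ay":0,"az":0,"tx":0,"ty":0,"tz":2.6,"grip":8.5},{"ax":0,"ay":0,"az":0,"tx":0,"ty":0,"tz":2.6,"grip":8.5},{"ax":0,"ay":0,"az":0,"tx":0,"ty":0,"tz":2.4,"grip":8.5},{"ax":0,"ay":0,"az":0,"tx":0,"ty":0,"tz":0,"grip":8.5}]' >/dev/null
python3 -m jog '[{"ax":0,"ay":0,"az":0,"tx":0,"ty":0,"tz":0,"grip":8.5},{"ax":0,"ay":0,"az":0,"tx":0,"ty":0,"tz":0,"grip":8.5},{"ax":0,"ay":0,"az":0,"tx":0,"ty":0,"tz":0,"grip":8.5}]' >/dev/null
python3 go.py 559.5 -26.7 134 4.8
```

```text
t 10.02 p [561.3 -26.8 136.5] j [-0.24  0.36  1.64 -0.    1.14 -1.9 ] F [ 0.1  0.1 -0.4] open 84.8 grip 0.0
 shift now-axes cm [0.18 0.03 0.25]  turned-axes cm [0.18 0.03 0.25]  turn deg [-0.15  0.08 -0.09] k 180 xdir [-0.997 -0.082 -0.001]
```

```bash
python3 -m jog '[{"ax":0,"ay":0,"az":0,"tx":0.2,"ty":0,"tz":0.1,"grip":8.5},{"ax":0,"ay":0,"az":0,"tx":0,"ty":0,"tz":0,"grip":6},{"ax":0,"ay":0,"az":0,"tx":0,"ty":0,"tz":0,"grip":4.5},{"ax":0,"ay":0,"az":0,"tx":0,"ty":0,"tz":0,"grip":4.5},{"ax":0,"ay":0,"az":0,"tx":0,"ty":0,"tz":0,"grip":4.5}]' >/dev/null
python3 -m jog '[{"ax":0,"ay":0,"az":0,"tx":0,"ty":0,"tz":0,"grip":4.5},{"ax":0,"ay":0,"az":0,"tx":0,"ty":0,"tz":0,"grip":4.5},{"ax":0,"ay":0,"az":0,"tx":0,"ty":0,"tz":0,"grip":4.5}]'
python3 go.py 559.5 -26.7 134 4.8
```

```text
clock: 10.68
tcp_pos: [558.2, -26.4, 134.5]
ee_rot: [0.13, -3.138, 0.004]
ft_force: [-1.2, -1.1, 6.1]
opening: 47.9
gripper_force: 60.7
t 10.68 p [558.2 -26.4 134.5] j [-0.25  0.36  1.65 -0.    1.14 -1.9 ] F [-1.2 -1.1  6.1] open 47.9 grip 60.7
 shift now-axes cm [-0.12 -0.04  0.05]  turned-axes cm [-0.12 -0.04  0.05]  turn deg [-0.13 -0.03 -0.05] k 180 xdir [-0.997 -0.083  0.001]
```

```bash
python3 -m jog '[{"ax":0,"ay":0,"az":0,"tx":0,"ty":0,"tz":-0.4,"grip":4.5},{"ax":0,"ay":0,"az":0,"tx":0,"ty":0,"tz":-0.5,"grip":4.5},{"ax":0,"ay":0,"az":0,"tx":0,"ty":0,"tz":0,"grip":4.5},{"ax":0,"ay":0,"az":0,"tx":0,"ty":0,"tz":0,"grip":4.5},{"ax":0,"ay":0,"az":0,"tx":0,"ty":0,"tz":0,"grip":4.5}]' |grep -E 'tcp|force'
python3 go.py 450 -35 143.5 4.8
```

```text
tcp_pos: [557.7, -26.0, 142.3]
ft_force: [0.4, -0.4, -2.1]
gripper_force: 62.0
t 11.1 p [557.7 -26.  142.3] j [-0.25  0.35  1.64 -0.    1.16 -1.9 ] F [ 0.4 -0.4 -2.1] open 47.6 grip 62.0
 shift now-axes cm [10.8  -0.   -0.09]  turned-axes cm [ 1.08e+01  1.00e-02 -1.20e-01]  turn deg [-0.07 -0.13 -0.05] k 180 xdir [-0.997 -0.083  0.002]
```

```bash
python3 -m jog '[{"ax":0,"ay":-0.1,"az":0,"tx":0,"ty":0,"tz":-0.1,"grip":4.5},{"ax":0,"ay":0,"az":0,"tx":1,"ty":0,"tz":0,"grip":4.5},{"ax":0,"ay":0,"az":0,"tx":1.5,"ty":0,"tz":0,"grip":4.5},{"ax":0,"ay":0,"az":0,"tx":1,"ty":0,"tz":0,"grip":4.5},{"ax":0,"ay":0,"az":0,"tx":0,"ty":0,"tz":0,"grip":4.5}]' |grep -E 'tcp|force'
python3 go.py 450 -35 143.5 4.8
```

```text
tcp_pos: [520.2, -28.8, 143.3]
ft_force: [0.8, 0.4, -2.8]
gripper_force: 62.0
t 11.52 p [520.2 -28.8 143.3] j [-0.27  0.29  1.73 -0.    1.13 -1.92] F [ 0.8  0.4 -2.8] open 47.7 grip 62.0
 shift now-axes cm [ 7.04 -0.04 -0.  ]  turned-axes cm [ 7.04 -0.03 -0.02]  turn deg [-0.04 -0.15 -0.06] k 180 xdir [-0.997 -0.083  0.003]
```

```bash
python3 -m jog '[{"ax":0,"ay":0,"az":0,"tx":1,"ty":0,"tz":0,"grip":4.5},{"ax":0,"ay":0,"az":0,"tx":1,"ty":0,"tz":0,"grip":4.5},{"ax":0,"ay":0,"az":0,"tx":1,"ty":0,"tz":0,"grip":4.5},{"ax":0,"ay":0,"az":0,"tx":0,"ty":0,"tz":0,"grip":4.5}]' |grep -E 'tcp|force'
python3 go.py 450 -35 143.5 4.8
```

```text
tcp_pos: [490.6, -31.3, 143.4]
ft_force: [-0.6, -1.0, -3.2]
gripper_force: 62.0
t 11.85 p [490.6 -31.3 143.4] j [-0.29  0.24  1.8  -0.    1.11 -1.94] F [-0.6 -1.  -3.2] open 47.9 grip 62.0
 shift now-axes cm [ 4.08 -0.03 -0.  ]  turned-axes cm [ 4.08 -0.03 -0.01]  turn deg [-0.05 -0.12 -0.06] k 180 xdir [-0.997 -0.083  0.002]
```

```bash
python3 -m jog '[{"ax":0,"ay":-0.1,"az":0,"tx":1.4,"ty":0,"tz":0,"grip":4.5},{"ax":0,"ay":0,"az":0,"tx":1.4,"ty":0,"tz":0,"grip":4.5},{"ax":0,"ay":0,"az":0,"tx":1.2,"ty":0,"tz":0,"grip":4.5},{"ax":0,"ay":0,"az":2.9,"tx":0,"ty":0,"tz":0,"grip":4.5},{"ax":0,"ay":0,"az":2.8,"tx":0,"ty":0,"tz":0,"grip":4.5}]' |grep -E 'tcp|force'
python3 -m jog '[{"ax":0,"ay":0,"az":0,"tx":-0.1,"ty":-2.8,"tz":0,"grip":4.5},{"ax":0,"ay":0,"az":0,"tx":-0.1,"ty":-2.8,"tz":0,"grip":4.5},{"ax":0,"ay":0,"az":0,"tx":-0.1,"ty":-2.8,"tz":0,"grip":4.5},{"ax":0,"ay":0,"az":0,"tx":0,"ty":-2.9,"tz":0,"grip":4.5},{"ax":0,"ay":0,"az":0,"tx":0,"ty":0,"tz":0,"grip":4.5}]' | grep -E 'tcp|force'
python3 -m jog '[{"ax":0,"ay":0,"az":0,"tx":0,"ty":0,"tz":0,"grip":4.5},{"ax":0,"ay":0,"az":0,"tx":0,"ty":0,"tz":0,"grip":4.5}]' >/dev/null
python3 go.py 455 -149.1 143.5 -1
```

```text
tcp_pos: [452.7, -34.9, 143.8]
ft_force: [0.9, -0.3, -1.3]
gripper_force: 62.1
tcp_pos: [455.4, -153.0, 144.3]
ft_force: [0.2, -0.7, -1.9]
gripper_force: 62.4
t 12.85 p [ 454.1 -147.7  143.6] j [-0.55  0.21  1.83  0.    1.1  -2.1 ] F [ 0.2  0.3 -1.9] open 47.3 grip 62.4
 shift now-axes cm [-0.09 -0.14  0.01]  turned-axes cm [-0.09 -0.14  0.01]  turn deg [-0.03  0.09 -0.01] k 180 xdir [-1.     0.018 -0.002]
```

```bash
python3 -m jog '[{"ax":0,"ay":0,"az":0,"tx":-1,"ty":-0.1,"tz":0,"grip":4.5},{"ax":0,"ay":0,"az":0,"tx":-1,"ty":0,"tz":0,"grip":4.5},{"ax":0,"ay":0,"az":0,"tx":-1,"ty":0,"tz":0,"grip":4.5},{"ax":0,"ay":0,"az":0,"tx":-1,"ty":0,"tz":0,"grip":4.5},{"ax":0,"ay":0,"az":0,"tx":0,"ty":0,"tz":0,"grip":4.5}]' | grep -E 'tcp|force'
python3 -m jog '[{"ax":0,"ay":0,"az":0,"tx":-1,"ty":0,"tz":0,"grip":4.5},{"ax":0,"ay":0,"az":0,"tx":-1,"ty":0,"tz":0,"grip":4.5},{"ax":0,"ay":0,"az":0,"tx":0,"ty":0,"tz":0,"grip":4.5}]' | grep -E 'tcp|force'
python3 go.py 550 -150.7 143.5 -1
```

```text
tcp_pos: [497.1, -149.4, 143.9]
ft_force: [-0.4, -0.7, -1.8]
gripper_force: 62.4
tcp_pos: [516.5, -150.1, 144.0]
ft_force: [0.9, -0.5, -2.9]
gripper_force: 62.4
t 13.52 p [ 516.5 -150.1  144. ] j [-0.49  0.31  1.69  0.    1.14 -2.05] F [ 0.9 -0.5 -2.9] open 47.6 grip 62.4
 shift now-axes cm [-3.35 -0.    0.06]  turned-axes cm [-3.35  0.    0.05]  turn deg [-0.1   0.21  0.07] k 180 xdir [-1.     0.016 -0.004]
```

```bash
python3 -m jog '[{"ax":0,"ay":0.1,"az":0,"tx":-1.2,"ty":0,"tz":0,"grip":4.5},{"ax":0,"ay":0,"az":0,"tx":-1.2,"ty":0,"tz":0,"grip":4.5},{"ax":0,"ay":0,"az":0,"tx":-1,"ty":0,"tz":0,"grip":4.5},{"ax":0,"ay":0,"az":0,"tx":0,"ty":0,"tz":0,"grip":4.5},{"ax":0,"ay":0,"az":0,"tx":0,"ty":0,"tz":0,"grip":4.5}]' | grep -E 'tcp|force'
python3 -m jog '[{"ax":0,"ay":0,"az":0,"tx":0,"ty":0,"tz":0.4,"grip":4.5},{"ax":0,"ay":0,"az":0,"tx":0,"ty":0,"tz":0.3,"grip":4.5},{"ax":0,"ay":0,"az":0,"tx":0,"ty":0,"tz":0.2,"grip":4.5},{"ax":0,"ay":0,"az":0,"tx":0,"ty":0,"tz":0,"grip":4.5},{"ax":0,"ay":0,"az":0,"tx":0,"ty":0,"tz":0,"grip":4.5}]' | grep -E 'tcp|force'
python3 go.py 550 -150.7 134.5 -1
```

```text
tcp_pos: [548.3, -150.4, 143.6]
ft_force: [-1.2, -0.3, -2.7]
gripper_force: 62.4
tcp_pos: [548.0, -150.5, 134.8]
ft_force: [-0.9, -0.5, -1.5]
gripper_force: 62.4
t 14.35 p [ 548.  -150.5  134.8] j [-0.46  0.37  1.62 -0.    1.14 -2.02] F [-0.9 -0.5 -1.5] open 48.0 grip 62.4
 shift now-axes cm [-0.2  -0.02  0.03]  turned-axes cm [-0.2  -0.02  0.03]  turn deg [-0.07 -0.    0.04] k 180 xdir [-1.     0.017  0.   ]
```

Release, rise and move above yellow (TCP target x ≈ 558.2 + 25 − 1 along the arm).

```bash
python3 -m jog '[{"ax":0,"ay":0,"az":0,"tx":0,"ty":0,"tz":0,"grip":6},{"ax":0,"ay":0,"az":0,"tx":0,"ty":0,"tz":0,"grip":8},{"ax":0,"ay":0,"az":0,"tx":0,"ty":0,"tz":0,"grip":8.5},{"ax":0,"ay":0,"az":0,"tx":0,"ty":0,"tz":0,"grip":8.5},{"ax":0,"ay":0,"az":0,"tx":0,"ty":0,"tz":0,"grip":8.5}]' | grep -E 'tcp|force|open'
python3 -m jog '[{"ax":0,"ay":0,"az":0,"tx":0,"ty":0,"tz":-2,"grip":8.5},{"ax":0,"ay":0,"az":0,"tx":0,"ty":0,"tz":-3,"grip":8.5},{"ax":0,"ay":0,"az":0,"tx":0,"ty":0,"tz":-3,"grip":8.5},{"ax":0,"ay":0,"az":0,"tx":0,"ty":0,"tz":-2,"grip":8.5},{"ax":0,"ay":0,"az":-5.8,"tx":0,"ty":0,"tz":0,"grip":8.5}]' | grep -E 'tcp|force|open'
python3 go.py 582.5 -24.3 237 4.8
python3 - <<'E'
from h import *
from cell import viewer
c=viewer.capture('scene'); pickle.dump(c,open('s5.pkl','wb'))
hsv=cv2.cvtColor(c['color'],cv2.COLOR_BGR2HSV)
for n,lo,hi in(('red',(0,150,60),(8,255,255)),('green',(55,120,60),(80,255,255)),('yel',(20,150,100),(32,255,255))):
    m=cv2.inRange(hsv,lo,hi)[150:215,270:360]; y,x=np.nonzero(m); print(n,len(x),270+np.median(x),150+np.median(y))
print(proj(c,(585,-151,154)),proj(c,(551,-151,154)),proj(c,(585,-24,154)))
E
```

```text
tcp_pos: [548.5, -150.5, 135.1]
ft_force: [-0.4, 0.2, -1.4]
opening: 85.1
gripper_force: 0.0
tcp_pos: [550.7, -151.4, 240.4]
ft_force: [1.5, 0.7, 0.1]
opening: 85.1
gripper_force: 0.0
t 15.18 p [ 550.7 -151.4  240.4] j [-0.46  0.28  1.48 -0.    1.37 -2.12] F [1.5 0.7 0.1] open 85.1 grip 0.0
 shift now-axes cm [-4.23 12.4   0.3 ]  turned-axes cm [-4.23 12.4   0.34]  turn deg [-0.35  0.46  0.04] k 180 xdir [-0.996 -0.084 -0.008]
red 57 333.0 160.0
green 59 346.0 162.0
yel 149 292.0 173.0
[336.1266815  162.09218786] [346.31466679 165.58180684] [295.24112716 174.39650672]
```

```bash
python3 -m jog '[{"ax":0,"ay":0,"az":0,"tx":-1,"ty":3.1,"tz":0,"grip":8.5},{"ax":0,"ay":0,"az":0,"tx":-1,"ty":3.1,"tz":0,"grip":8.5},{"ax":0,"ay":0,"az":0,"tx":-1,"ty":3.1,"tz":0,"grip":8.5},{"ax":0,"ay":0,"az":0,"tx":-1,"ty":3.1,"tz":0,"grip":8.5},{"ax":0,"ay":0,"az":0,"tx":0,"ty":0,"tz":0,"grip":8.5}]' >/dev/null
python3 -m jog '[{"ax":0,"ay":0,"az":0,"tx":0,"ty":0,"tz":0,"grip":8.5},{"ax":0,"ay":0,"az":0,"tx":0,"ty":0,"tz":0,"grip":8.5},{"ax":0,"ay":0,"az":0,"tx":0,"ty":0,"tz":0,"grip":8.5}]' >/dev/null
python3 go.py 580.5 -24.5 135 4.8
```

```text
t 15.9 p [577.4 -24.3 234.3] j [-0.23  0.31  1.46 -0.    1.37 -1.89] F [ 0.  -0.5 -0.8] open 84.6 grip 0.0
 shift now-axes cm [-0.32 -0.03  9.93]  turned-axes cm [-0.31 -0.05  9.93]  turn deg [-0.08 -0.05 -0.04] k 180 xdir [-0.997 -0.083  0.001]
```

```bash
python3 -m jog '[{"ax":0,"ay":0,"az":0,"tx":-0.2,"ty":0,"tz":2.4,"grip":8.5},{"ax":0,"ay":0,"az":0,"tx":0,"ty":0,"tz":2.4,"grip":8.5},{"ax":0,"ay":0,"az":0,"tx":0,"ty":0,"tz":2.4,"grip":8.5},{"ax":0,"ay":0,"az":0,"tx":0,"ty":0,"tz":2.4,"grip":8.5},{"ax":0,"ay":0,"az":0,"tx":0,"ty":0,"tz":0,"grip":8.5}]' >/dev/null
python3 -m jog '[{"ax":0,"ay":0,"az":0,"tx":0,"ty":0,"tz":0,"grip":8.5},{"ax":0,"ay":0,"az":0,"tx":0,"ty":0,"tz":0,"grip":8.5},{"ax":0,"ay":0,"az":0,"tx":0,"ty":0,"tz":0,"grip":8.5}]' >/dev/null
python3 go.py 580.5 -24.5 135 4.8
```

```text
t 16.57 p [581.  -24.1 140.7] j [-0.23  0.39  1.59 -0.    1.17 -1.89] F [ 1.1  0.9 -0.7] open 84.7 grip 0.0
 shift now-axes cm [ 0.05 -0.03  0.57]  turned-axes cm [ 0.05 -0.03  0.57]  turn deg [-0.14  0.19  0.  ] k 180 xdir [-0.996 -0.084 -0.003]
```

```bash
python3 -m jog '[{"ax":-0.1,"ay":0.1,"az":0,"tx":0,"ty":0,"tz":0.5,"grip":8.5},{"ax":0,"ay":0,"az":0,"tx":0,"ty":0,"tz":0,"grip":8.5},{"ax":0,"ay":0,"az":0,"tx":0,"ty":0,"tz":0,"grip":6},{"ax":0,"ay":0,"az":0,"tx":0,"ty":0,"tz":0,"grip":4.5},{"ax":0,"ay":0,"az":0,"tx":0,"ty":0,"tz":0,"grip":4.5}]' >/dev/null
python3 -m jog '[{"ax":0,"ay":0,"az":0,"tx":0,"ty":0,"tz":0,"grip":4.5},{"ax":0,"ay":0,"az":0,"tx":0,"ty":0,"tz":0,"grip":4.5},{"ax":0,"ay":0,"az":0,"tx":0,"ty":0,"tz":0,"grip":4.5},{"ax":0,"ay":0,"az":0,"tx":0,"ty":0,"tz":0,"grip":4.5}]'
python3 go.py 450 -35.4 144 4.8
```

```text
clock: 17.32
tcp_pos: [580.0, -23.3, 134.3]
ee_rot: [0.133, -3.138, -0.0]
ft_force: [-1.0, 0.2, 5.2]
opening: 47.4
gripper_force: 60.9
t 17.32 p [580.  -23.3 134.3] j [-0.23  0.39  1.59  0.    1.16 -1.89] F [-1.   0.2  5.2] open 47.4 grip 60.9
 shift now-axes cm [13.05 -0.1  -0.96]  turned-axes cm [13.05 -0.12 -0.97]  turn deg [ 0.02 -0.05  0.05] k 180 xdir [-0.996 -0.085  0.001]
```

```bash
python3 -m jog '[{"ax":0,"ay":0,"az":0,"tx":0,"ty":0,"tz":-0.5,"grip":4.5},{"ax":0,"ay":0,"az":0,"tx":0,"ty":0,"tz":-0.5,"grip":4.5},{"ax":0,"ay":0,"az":0,"tx":0,"ty":0,"tz":0,"grip":4.5},{"ax":0,"ay":0,"az":0,"tx":0,"ty":0,"tz":0,"grip":4.5},{"ax":0,"ay":0,"az":0,"tx":0,"ty":0,"tz":0,"grip":4.5}]' |grep -E 'tcp|force'
python3 go.py 450 -35.4 143.3 4.8
```

```text
tcp_pos: [579.5, -23.3, 143.4]
ft_force: [0.1, 0.3, -1.4]
gripper_force: 61.9
t 17.73 p [579.5 -23.3 143.4] j [-0.23  0.38  1.58 -0.    1.18 -1.89] F [ 0.1  0.3 -1.4] open 47.5 grip 61.9
 shift now-axes cm [13.01 -0.11  0.04]  turned-axes cm [ 1.301e+01 -1.200e-01  1.000e-02]  turn deg [ 0.04 -0.13  0.05] k 180 xdir [-0.996 -0.084  0.002]
```

```bash
python3 -m jog '[{"ax":0,"ay":-0.1,"az":0,"tx":1.2,"ty":0,"tz":0,"grip":4.5},{"ax":0,"ay":0,"az":0,"tx":1.2,"ty":0,"tz":0,"grip":4.5},{"ax":0,"ay":0,"az":0,"tx":1.2,"ty":0,"tz":0,"grip":4.5},{"ax":0,"ay":0,"az":0,"tx":1.2,"ty":0,"tz":0,"grip":4.5},{"ax":0,"ay":0,"az":0,"tx":0,"ty":0,"tz":0,"grip":4.5}]' |grep -E 'tcp|force'
python3 go.py 450 -35.4 143.3 4.8
```

```text
tcp_pos: [529.4, -27.1, 143.1]
ft_force: [-1.2, -0.4, -1.6]
gripper_force: 61.9
t 18.15 p [529.4 -27.1 143.1] j [-0.26  0.3   1.71  0.    1.14 -1.92] F [-1.2 -0.4 -1.6] open 47.5 grip 61.9
 shift now-axes cm [ 7.98 -0.15  0.01]  turned-axes cm [ 7.98 -0.16 -0.02]  turn deg [ 0.07 -0.17  0.04] k 180 xdir [-0.996 -0.084  0.003]
```

```bash
python3 -m jog '[{"ax":0,"ay":0,"az":0,"tx":1.2,"ty":0,"tz":0,"grip":4.5},{"ax":0,"ay":0,"az":0,"tx":1.2,"ty":0,"tz":0,"grip":4.5},{"ax":0,"ay":0,"az":0,"tx":1.2,"ty":0,"tz":0,"grip":4.5},{"ax":0,"ay":0,"az":0,"tx":1.2,"ty":0,"tz":0,"grip":4.5},{"ax":0,"ay":0,"az":0,"tx":0,"ty":0,"tz":0,"grip":4.5}]' |grep -E 'tcp|force'
python3 go.py 450 -35.4 143.3 4.8
```

```text
tcp_pos: [482.4, -31.2, 143.4]
ft_force: [-0.5, 0.2, -2.3]
gripper_force: 62.0
t 18.57 p [482.4 -31.2 143.4] j [-0.3   0.22  1.81  0.    1.11 -1.95] F [-0.5  0.2 -2.3] open 47.6 grip 62.0
 shift now-axes cm [ 3.26 -0.14  0.02]  turned-axes cm [ 3.26 -0.14  0.01]  turn deg [ 0.06 -0.11  0.04] k 180 xdir [-0.996 -0.084  0.002]
```

```bash
python3 -m jog '[{"ax":0,"ay":0,"az":0,"tx":1.4,"ty":0,"tz":0,"grip":4.5},{"ax":0,"ay":0,"az":0,"tx":1.4,"ty":0,"tz":0,"grip":4.5},{"ax":0,"ay":0,"az":3,"tx":0,"ty":0,"tz":0,"grip":4.5},{"ax":0,"ay":0,"az":3,"tx":0,"ty":0,"tz":0,"grip":4.5},{"ax":0,"ay":0,"az":0,"tx":0,"ty":0,"tz":0,"grip":4.5}]' |grep -E 'tcp|force'
python3 go.py 470 92 120.5 -1.2
python3 - <<'E'
from h import *
w=load('w1');s=load('scene')
W=lambda x,y:(200+(x+.5)/3.6-.5,250+(y+.5)/3.6-.5)
f=lambda a,b,z:(lambda d:(np.round(np.degrees(np.arctan2(d[1],d[0])),2),np.round(np.linalg.norm(d),1)))(onz(w,*W(*a),z)-onz(w,*W(*b),z))
print('gauge foot side',f((562,35),(520,250),15),'full sides',f((307,40),(318,200),15),f((474,38),(476,238),15))
print('full front perp',f((307,40),(474,38),15),'gauge front',f((562,35),(738,55),15))
print('spindle axis',f((688,247),(668,328),140), onz(w,*W(688,247),140))
S=lambda x,y:((x+.5)/4.5-.5+215,(y+.5)/4.5-.5+145)
a,b=onz(s,*S(232,257),140),onz(s,*S(180,221),140);d=a-b;print('scene spindle',np.degrees(np.arctan2(d[1],d[0])),np.linalg.norm(d),a)
E
```

```text
tcp_pos: [457.1, -34.0, 144.0]
ft_force: [0.1, 0.3, -2.7]
gripper_force: 62.0
t 18.98 p [457.1 -34.  144. ] j [-0.32  0.18  1.87  0.    1.09 -1.87] F [ 0.1  0.3 -2.7] open 47.2 grip 62.0
 shift now-axes cm [-1.   12.63  2.35]  turned-axes cm [-1.02 12.63  2.35]  turn deg [ 0.02  0.07 -0.08] k 180 xdir [-1.     0.022 -0.001]
gauge foot side (np.float64(177.01), np.float64(127.5)) full sides (np.float64(-173.61), np.float64(92.6)) (np.float64(-173.92), np.float64(117.1))
full front perp (np.float64(-84.3), np.float64(82.1)) gauge front (np.float64(-92.26), np.float64(88.0))
spindle axis (np.float64(177.25), np.float64(38.4)) [534.49456404  91.70016807 140.        ]
scene spindle 173.104965089612 48.61618299856273 [533.85567362  92.00101943 140.        ]
```

```bash
python3 -m jog '[{"ax":0,"ay":0,"az":1.2,"tx":0,"ty":2.5,"tz":0.5,"grip":4.5},{"ax":0,"ay":0,"az":0,"tx":-0.1,"ty":2.6,"tz":0.5,"grip":4.5},{"ax":0,"ay":0,"az":0,"tx":-0.1,"ty":2.6,"tz":0.5,"grip":4.5},{"ax":0,"ay":0,"az":0,"tx":-0.1,"ty":2.6,"tz":0.5,"grip":4.5},{"ax":0,"ay":0,"az":0,"tx":-0.1,"ty":2.4,"tz":0.3,"grip":4.5}]' |grep -E 'tcp|force'
python3 -m jog '[{"ax":0,"ay":0,"az":0,"tx":0,"ty":0,"tz":0,"grip":4.5},{"ax":0,"ay":0,"az":0,"tx":0,"ty":0,"tz":0,"grip":4.5},{"ax":0,"ay":0,"az":0,"tx":0,"ty":0,"tz":0,"grip":4.5},{"ax":0,"ay":0,"az":0,"tx":0,"ty":0,"tz":0,"grip":4.5}]' |grep -E 'tcp|force'
python3 go.py 475 94.3 120.3 -2.5
python3 - <<'E'
from h import *
from cell import viewer
c=viewer.capture('scene'); d=viewer.capture('top'); pickle.dump((c,d),open('s6.pkl','wb'))
a=cv2.resize(c['color'][150:270,210:330],(400,400),interpolation=cv2.INTER_CUBIC); b=cv2.resize(d['color'][125:225,215:315],(400,400),interpolation=cv2.INTER_CUBIC)
cv2.imwrite('pics/s6.png',np.hstack([a,b]))
print(proj(d,(533.5,91.7,140)),proj(c,(533.5,91.7,140)))
E
```

```text
tcp_pos: [465.5, 94.4, 120.4]
ft_force: [0.2, -0.1, -3.3]
gripper_force: 62.1
tcp_pos: [465.4, 92.3, 120.9]
ft_force: [0.4, -0.3, -2.5]
gripper_force: 62.3
t 19.73 p [465.4  92.3 120.9] j [-0.04  0.23  1.87  0.    1.04 -1.57] F [ 0.4 -0.3 -2.5] open 47.5 grip 62.3
 shift now-axes cm [-0.96  0.24  0.06]  turned-axes cm [-0.95  0.24  0.06]  turn deg [0.01 0.02 0.15] k 180 xdir [-0.999  0.041 -0.   ]
[263.48435867 174.26545711] [266.39951316 201.73549418]
```

View pics/s6.png

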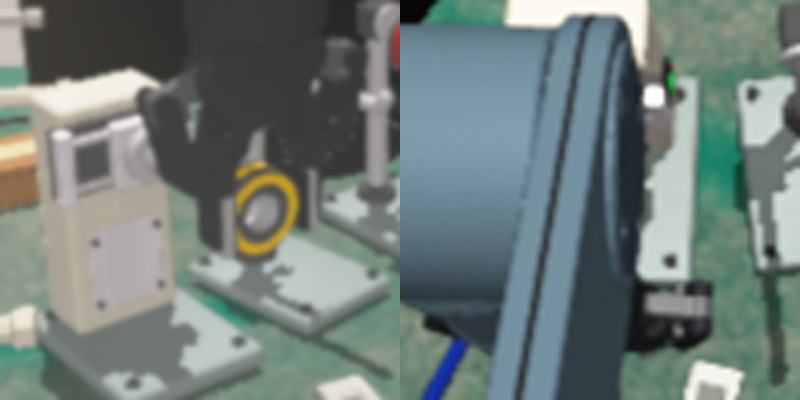

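The yellow ring is held level in front of the gauge (scene-crop (265,210)). I'll approach and feel gently for the nose.

```bash
python3 -m jog '[{"ax":0,"ay":0,"az":0.1,"tx":-1.2,"ty":0.25,"tz":0.05,"grip":4.5},{"ax":0,"ay":0,"az":0,"tx":-1.2,"ty":0,"tz":0,"grip":4.5},{"ax":0,"ay":0,"az":0,"tx":-1.1,"ty":0,"tz":0,"grip":4.5},{"ax":0,"ay":0,"az":0,"tx":0,"ty":0,"tz":0,"grip":4.5},{"ax":0,"ay":0,"az":0,"tx":0,"ty":0,"tz":0,"grip":4.5}]' |grep -E 'tcp|force'
python3 -m jog '[{"ax":0,"ay":0,"az":0,"tx":0,"ty":0,"tz":0,"grip":4.5},{"ax":0,"ay":0,"az":0,"tx":0,"ty":0,"tz":0,"grip":4.5},{"ax":0,"ay":0,"az":0,"tx":0,"ty":0,"tz":0,"grip":4.5}]' |grep -E 'tcp|force'
python3 go.py 510 92.7 120.3 -2.5
```

```text
tcp_pos: [500.0, 93.2, 120.2]
ft_force: [0.1, 0.4, -2.2]
gripper_force: 62.3
tcp_pos: [499.2, 93.9, 120.3]
ft_force: [0.2, -0.8, -2.6]
gripper_force: 62.3
t 20.5 p [499.2  93.9 120.3] j [-0.03  0.29  1.79  0.    1.06 -1.56] F [ 0.2 -0.8 -2.6] open 47.5 grip 62.3
 shift now-axes cm [-1.08 -0.07 -0.  ]  turned-axes cm [-1.08 -0.07 -0.  ]  turn deg [ 0.03 -0.03  0.04] k 180 xdir [-0.999  0.043  0.001]
```

```bash
python3 -m jog '[{"ax":0,"ay":0,"az":0,"tx":-0.6,"ty":-0.05,"tz":0,"grip":4.5},{"ax":0,"ay":0,"az":0,"tx":-0.5,"ty":0,"tz":0,"grip":4.5},{"ax":0,"ay":0,"az":0,"tx":0,"ty":0,"tz":0,"grip":4.5},{"ax":0,"ay":0,"az":0,"tx":0,"ty":0,"tz":0,"grip":4.5}]' |grep -E 'tcp|ft'
python3 -m jog '[{"ax":0,"ay":0,"az":0,"tx":-0.2,"ty":0,"tz":0,"grip":4.5},{"ax":0,"ay":0,"az":0,"tx":0,"ty":0,"tz":0,"grip":4.5}]' |grep -E 'tcp|ft'
python3 -m jog '[{"ax":0,"ay":0,"az":0,"tx":-0.2,"ty":0,"tz":0,"grip":4.5},{"ax":0,"ay":0,"az":0,"tx":0,"ty":0,"tz":0,"grip":4.5}]' |grep -E 'tcp|ft'
python3 -m jog '[{"ax":0,"ay":0,"az":0,"tx":-0.2,"ty":0,"tz":0,"grip":4.5},{"ax":0,"ay":0,"az":0,"tx":0,"ty":0,"tz":0,"grip":4.5}]' |grep -E 'tcp|ft'
python3 go.py 520 92.3 120.3 -2.5
```

```text
tcp_pos: [511.4, 92.9, 120.3]
ft_force: [-1.0, 0.4, -2.1]
tcp_pos: [513.1, 92.9, 120.2]
ft_force: [-0.4, -0.5, -2.9]
tcp_pos: [515.2, 92.8, 120.3]
ft_force: [0.1, -0.1, -2.4]
tcp_pos: [517.2, 92.7, 120.3]
ft_force: [0.9, -0.7, -2.3]
t 21.33 p [517.2  92.7 120.3] j [-0.04  0.32  1.75  0.    1.08 -1.56] F [ 0.9 -0.7 -2.3] open 47.2 grip 62.3
 shift now-axes cm [-0.28 -0.03  0.  ]  turned-axes cm [-0.28 -0.03  0.  ]  turn deg [0.03 0.02 0.05] k 180 xdir [-0.999  0.043 -0.   ]
```

```bash
python3 -m jog '[{"ax":0,"ay":0,"az":0,"tx":-0.2,"ty":-0.05,"tz":0,"grip":4.5},{"ax":0,"ay":0,"az":0,"tx":0,"ty":0,"tz":0,"grip":4.5}]' |grep -E 'tcp|ft'
python3 -m jog '[{"ax":0,"ay":0,"az":0,"tx":-0.15,"ty":0,"tz":0,"grip":4.5},{"ax":0,"ay":0,"az":0,"tx":0,"ty":0,"tz":0,"grip":4.5}]' |grep -E 'tcp|ft'
python3 -m jog '[{"ax":0,"ay":0,"az":0,"tx":-0.15,"ty":0,"tz":0,"grip":4.5},{"ax":0,"ay":0,"az":0,"tx":0,"ty":0,"tz":0,"grip":4.5}]' |grep -E 'tcp|ft'
```

```text
tcp_pos: [519.3, 92.0, 120.4]
ft_force: [0.5, -0.2, -2.4]
tcp_pos: [520.7, 92.0, 120.3]
ft_force: [-0.2, 0.7, -2.2]
tcp_pos: [522.1, 92.0, 120.3]
ft_force: [-0.3, -0.3, -2.0]
```

```bash
python3 -m jog '[{"ax":0,"ay":0,"az":0,"tx":-0.15,"ty":0,"tz":0,"grip":4.5},{"ax":0,"ay":0,"az":0,"tx":0,"ty":0,"tz":0,"grip":4.5}]' |grep -E 'tcp|ft'
python3 -m jog '[{"ax":0,"ay":0,"az":0,"tx":-0.15,"ty":0,"tz":0,"grip":4.5},{"ax":0,"ay":0,"az":0,"tx":0,"ty":0,"tz":0,"grip":4.5}]' |grep -E 'tcp|ft'
python3 -m jog '[{"ax":0,"ay":0,"az":0,"tx":-0.15,"ty":0,"tz":0,"grip":4.5},{"ax":0,"ay":0,"az":0,"tx":0,"ty":0,"tz":0,"grip":4.5}]' |grep -E 'tcp|ft'
python3 go.py 530 92 120.3 -2.5
```

```text
tcp_pos: [523.7, 91.9, 120.3]
ft_force: [0.1, 0.1, -2.0]
tcp_pos: [525.1, 91.9, 120.3]
ft_force: [-0.0, -0.5, -2.7]
tcp_pos: [526.6, 91.8, 120.3]
ft_force: [0.4, -0.6, -2.5]
t 22.33 p [526.6  91.8 120.3] j [-0.04  0.33  1.72  0.    1.08 -1.56] F [ 0.4 -0.6 -2.5] open 47.4 grip 62.3
 shift now-axes cm [-0.34  0.04  0.  ]  turned-axes cm [-0.34  0.04  0.  ]  turn deg [0.03 0.01 0.04] k 180 xdir [-0.999  0.043 -0.   ]
```

```bash
python3 -m jog '[{"ax":0,"ay":0,"az":0,"tx":-0.2,"ty":0,"tz":0,"grip":4.5},{"ax":0,"ay":0,"az":0,"tx":0,"ty":0,"tz":0,"grip":4.5}]' |grep -E 'tcp|ft'
python3 -m jog '[{"ax":0,"ay":0,"az":0,"tx":-0.2,"ty":0,"tz":0,"grip":4.5},{"ax":0,"ay":0,"az":0,"tx":0,"ty":0,"tz":0,"grip":4.5}]' |grep -E 'tcp|ft'
python3 -m jog '[{"ax":0,"ay":0,"az":0,"tx":-0.2,"ty":0,"tz":0,"grip":4.5},{"ax":0,"ay":0,"az":0,"tx":0,"ty":0,"tz":0,"grip":4.5}]' |grep -E 'tcp|ft'
python3 -m jog '[{"ax":0,"ay":0,"az":0,"tx":-0.2,"ty":0,"tz":0,"grip":4.5},{"ax":0,"ay":0,"az":0,"tx":0,"ty":0,"tz":0,"grip":4.5}]' |grep -E 'tcp|ft'
python3 go.py 540 92 120.3 -2.5
```

```text
tcp_pos: [528.8, 91.7, 120.4]
ft_force: [0.0, 0.5, -1.9]
tcp_pos: [530.8, 91.6, 120.3]
ft_force: [0.1, -0.9, -2.7]
tcp_pos: [532.7, 91.5, 120.3]
ft_force: [0.8, 1.3, -2.8]
tcp_pos: [534.8, 91.4, 120.3]
ft_force: [1.0, -0.1, -2.1]
t 23.0 p [534.8  91.4 120.3] j [-0.04  0.35  1.71  0.    1.09 -1.56] F [ 1.  -0.1 -2.1] open 47.1 grip 62.3
 shift now-axes cm [-0.52  0.08  0.01]  turned-axes cm [-0.52  0.08  0.  ]  turn deg [0.03 0.02 0.05] k 180 xdir [-0.999  0.043 -0.   ]
```

```bash
python3 -m jog '[{"ax":0,"ay":0,"az":0,"tx":-0.2,"ty":0,"tz":0,"grip":4.5},{"ax":0,"ay":0,"az":0,"tx":-0.2,"ty":0,"tz":0,"grip":4.5},{"ax":0,"ay":0,"az":0,"tx":0,"ty":0,"tz":0,"grip":4.5}]' |grep -E 'tcp|ft'
python3 -m jog '[{"ax":0,"ay":0,"az":0,"tx":-0.2,"ty":0,"tz":0,"grip":4.5},{"ax":0,"ay":0,"az":0,"tx":-0.2,"ty":0,"tz":0,"grip":4.5},{"ax":0,"ay":0,"az":0,"tx":0,"ty":0,"tz":0,"grip":4.5}]' |grep -E 'tcp|ft'
python3 -m jog '[{"ax":0,"ay":0,"az":0,"tx":-0.2,"ty":0,"tz":0,"grip":4.5},{"ax":0,"ay":0,"az":0,"tx":-0.1,"ty":0,"tz":0,"grip":4.5},{"ax":0,"ay":0,"az":0,"tx":0,"ty":0,"tz":0,"grip":4.5}]' |grep -E 'tcp|ft'
python3 go.py 550 92 120.3 -2.5
```

```text
tcp_pos: [538.9, 91.2, 120.4]
ft_force: [-0.2, 0.2, -2.3]
tcp_pos: [542.9, 91.1, 120.4]
ft_force: [0.0, -0.8, -3.1]
tcp_pos: [545.6, 91.0, 120.3]
ft_force: [-0.4, -0.2, -2.5]
t 23.75 p [545.6  91.  120.3] j [-0.04  0.36  1.68  0.    1.1  -1.57] F [-0.4 -0.2 -2.5] open 47.2 grip 62.3
 shift now-axes cm [-0.43  0.12  0.  ]  turned-axes cm [-0.43  0.12  0.  ]  turn deg [0.03 0.01 0.05] k 180 xdir [-0.999  0.043 -0.   ]
```

Now 1 mm steps, stopping on Fx.

```bash
python3 -m jog '[{"ax":0,"ay":0,"az":0,"tx":-0.15,"ty":0,"tz":0,"grip":4.5},{"ax":0,"ay":0,"az":0,"tx":0,"ty":0,"tz":0,"grip":4.5}]' |grep -E 'tcp|ft'
python3 -m jog '[{"ax":0,"ay":0,"az":0,"tx":-0.1,"ty":0,"tz":0,"grip":4.5},{"ax":0,"ay":0,"az":0,"tx":0,"ty":0,"tz":0,"grip":4.5}]' |grep -E 'tcp|ft'
python3 -m jog '[{"ax":0,"ay":0,"az":0,"tx":-0.1,"ty":0,"tz":0,"grip":4.5},{"ax":0,"ay":0,"az":0,"tx":0,"ty":0,"tz":0,"grip":4.5}]' |grep -E 'tcp|ft'
python3 -m jog '[{"ax":0,"ay":0,"az":0,"tx":-0.1,"ty":0,"tz":0,"grip":4.5},{"ax":0,"ay":0,"az":0,"tx":0,"ty":0,"tz":0,"grip":4.5}]' |grep -E 'tcp|ft'
```

```text
tcp_pos: [547.1, 90.9, 120.3]
ft_force: [0.2, -0.4, -2.2]
tcp_pos: [548.0, 90.9, 120.3]
ft_force: [-0.1, 0.0, -2.2]
tcp_pos: [549.0, 90.8, 120.3]
ft_force: [0.1, -0.3, -2.0]
tcp_pos: [549.6, 90.8, 120.2]
ft_force: [-1.0, 0.2, -1.3]
```

```bash
python3 -m jog '[{"ax":0,"ay":0,"az":0,"tx":-0.1,"ty":0,"tz":0,"grip":4.5},{"ax":0,"ay":0,"az":0,"tx":0,"ty":0,"tz":0,"grip":4.5}]' |grep -E 'tcp|ft'
```

```text
tcp_pos: [549.7, 90.8, 120.0]
ft_force: [-5.2, -0.7, -0.9]
```

```bash
python3 -m jog '[{"ax":0,"ay":0,"az":0,"tx":0,"ty":0,"tz":0.07,"grip":4.5},{"ax":0,"ay":0,"az":0,"tx":0,"ty":0,"tz":0,"grip":4.5}]' |grep -E 'tcp|ft'
python3 -m jog '[{"ax":0,"ay":0,"az":0,"tx":0,"ty":0,"tz":0,"grip":5.5},{"ax":0,"ay":0,"az":0,"tx":0,"ty":0,"tz":0,"grip":6.5},{"ax":0,"ay":0,"az":0,"tx":0,"ty":0,"tz":0,"grip":6.8},{"ax":0,"ay":0,"az":0,"tx":0,"ty":0,"tz":0,"grip":6.8},{"ax":0,"ay":0,"az":0,"tx":0,"ty":0,"tz":0,"grip":6.8}]' |grep -E 'tcp|ft|open|grip'
python3 - <<'E'
from h import *
from cell import viewer
c=viewer.capture('scene'); pickle.dump(c,open('s7.pkl','wb'))
E
```

```text
tcp_pos: [549.7, 90.8, 119.6]
ft_force: [-4.9, -0.3, 1.5]
tcp_pos: [551.4, 90.7, 119.9]
ft_force: [0.2, 0.5, -0.4]
opening: 67.8
gripper_force: 0.0
```

```bash
python3 -m jog '[{"ax":0,"ay":0,"az":0,"tx":0,"ty":0,"tz":-1,"grip":6.8},{"ax":0,"ay":0,"az":0,"tx":0,"ty":0,"tz":-2,"grip":6.8},{"ax":0,"ay":0,"az":0,"tx":0,"ty":0,"tz":-3,"grip":6.8},{"ax":0,"ay":0,"az":0,"tx":0,"ty":0,"tz":-3,"grip":6.8},{"ax":0,"ay":0,"az":0,"tx":0,"ty":0,"tz":-3,"grip":6.8}]' |grep -E 'tcp|ft'
python3 -m jog '[{"ax":0,"ay":0,"az":0,"tx":4,"ty":0,"tz":0,"grip":6.8},{"ax":0,"ay":0,"az":0,"tx":4,"ty":0,"tz":0,"grip":6.8},{"ax":0,"ay":0,"az":0,"tx":4,"ty":0,"tz":0,"grip":6.8},{"ax":0,"ay":0,"az":0,"tx":4,"ty":0,"tz":0,"grip":6.8},{"ax":0,"ay":0,"az":0,"tx":3,"ty":0,"tz":0,"grip":6.8}]' |grep -E 'tcp|ft'
python3 - <<'E'
from h import *
from cell import viewer
c=viewer.capture('scene'); d=viewer.capture('wrist'); pickle.dump((c,d),open('s8.pkl','wb'))
a=cv2.resize(c['color'][140:260,210:370],(800,600),interpolation=cv2.INTER_CUBIC)
b=cv2.resize(d['color'][200:400,160:480],(360,225),interpolation=cv2.INTER_CUBIC); a[375:,440:]=b
cv2.imwrite('pics/s8.png',a)
E
```

```text
tcp_pos: [550.6, 90.7, 241.6]
ft_force: [0.6, -0.3, 0.4]
tcp_pos: [357.9, 99.1, 240.0]
ft_force: [-0.2, -0.9, 0.6]
```

View pics/s8.png

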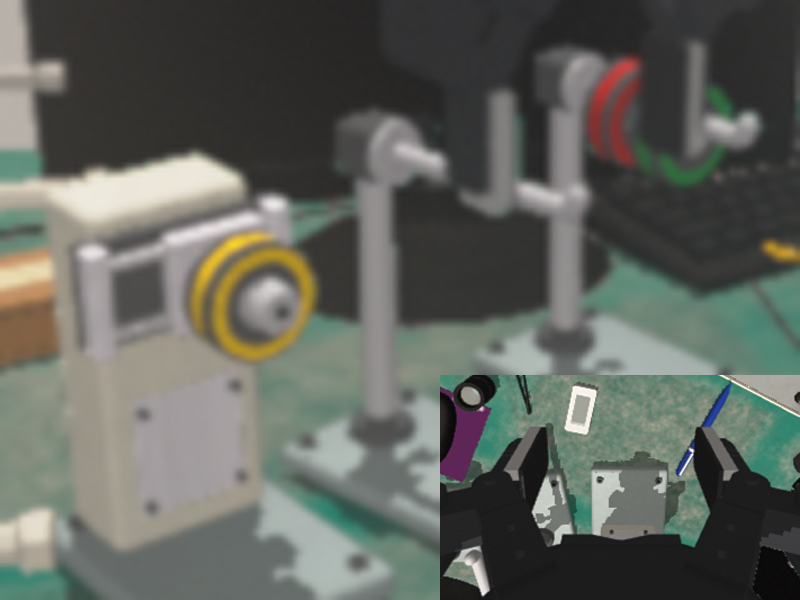

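The yellow ring sits on the spindle (front-face centre ≈ (266,302), nose ≈ (284,310)), and red and green hang on the spare hook. Checking how far the nose protrudes (home = 14 mm):

```bash
python3 - <<'E'
from h import *
c,_=pickle.load(open('s8.pkl','rb'))
S=lambda x,y:(210+(x+.5)/5-.5,140+(y+.5)/5-.5)
a=onz(c,*S(284,310),140);b=onz(c,*S(266,302),139);print(a,b,np.linalg.norm(a-b))
# expected pixels of ring-face centre for protrusions
n=np.array([a[0],a[1],140])
for p in(12,14,16,18,20): q=proj(c,n+[p,-.04*p,-1]); print(p,((q+.5-[210,140])*5-.5).round(1))
E
```

```text
[534.02610032  91.31999926 140.        ] [546.92503263  90.81122739 139.        ] 12.947636988723081
12 [267.3 302.7]
14 [264.5 301.1]
16 [261.7 299.5]
18 [259. 298.]
20 [256.2 296.4]
```

```bash
python3 -m jog '[{"ax":0,"ay":0,"az":0,"tx":0,"ty":0,"tz":0,"grip":6.8},{"ax":0,"ay":0,"az":0,"tx":0,"ty":0,"tz":0,"grip":6.8}]' |grep -E 'ft|tcp'; python3 -c "
from cell import job
print(job.job_done())"
```

```text
tcp_pos: [362.3, 98.7, 240.6]
ft_force: [0.2, -0.2, 1.0]
the job is handed in; nothing more can be done
None
```

I handed the job in at about 26 s of the 72 s, with no verdict returned. The yellow ring was felt against the spindle's shoulder at about 5 N and the last camera check put it home to within about 2 mm; green and red hang on the spare hook.

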